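Load the draining board in reverse order

ROBOT

A 7-joint arm with a two-finger parallel gripper is mounted at the origin on the work surface. World frame = base frame: x ahead of the robot, y to its left, z up, the work surface at z = 0. Lengths are in m, angles in rad, forces in N, time in s.
With the tool pointing down it reaches from about 0.4 to 0.9 m from the base axis. Payload 5.5 kg.
Tool frame: the origin (TCP) lies at the centre of the arm's flange, where the gripper is bolted on; the fingertips stand 173 mm ahead of it and the grasp point (between the pads) lies 155 mm ahead of it; z points along the fingers, x is the direction in which the jaws open and shut, and the axes are right-handed (so a half turn about z gives the same grasp; the last joint's range is limited). The gripper opens to 85 mm and grips with 20 to 120 N. Pads are 22 mm wide; open, the fingers measure 114 mm over their backs; the gripper's body (76 mm by 85 mm) begins 54 mm behind the grasp point. The pads swing forward as they close: fully open they stand 13 mm farther back than shut.
Start: joints at [-0.873, 0.501, -0.427, 1.55, 0.221, 1.138, -0.21], TCP at [0.274, 0.59, 0.405] pointing down, gripper open.
Joint ranges: [-2.88, 2.88], [-0.31, 2.03], [-1.54, 1.56], [0.2, 2.42], [-1.41, 4.55], [0.19, 2.02], [-2.57, 2.57]. Speed limits (rad/s): [2.57, 2.57, 3.14, 3.14, 3.14, 3.14, 3.14].

INTERFACE

Orientations are given as a 3x3 rotation matrix whose columns are the frame's x, y, z axes.
In Python, from bench import robot gives the robot as it stands.
- The arm moves only by the tool move_arm, never from a script. Its argument "deltas" is a list of rows, each a list of 7 numbers: the shift along the tool's x, y, z in units of 3 cm (1.0 is 3 cm), then the turn, a rotation vector about the tool's x, y, z in units of 0.1 rad (1.0 is 0.1 rad), then the opening in per cent of the stroke, from 0 (shut) to 100 (fully open). In form: [[dx, dy, dz, ax, ay, az, hand], ...]. A call has 1 to 5 rows; each row shifts and turns the commanded pose from where the row before left it, along the tool's axes as they then stand; what a row does not reach is not made up. A row lasts 1/12 s, in which the tool goes at most 41.7 mm and 7.16 degrees, less where a joint would pass 70% of its speed; a pose out of reach is approached as far as the arm can. A call with a number of a shift or a turn outside -1 to 1 is refused whole. A call with a gripper value outside its range is refused whole. The fingers move at their own pace and stop on an object; the grip force is fixed at half the most. Time passes only in rows, so rows that do not move let the fingers close. It gives the time, the measured TCP pose, the force and the opening at its end, in the units of the state.
- robot.observe(): the state, without advancing time (a new reading comes with each control period).
- robot.snapshot(name): name is "scene" or "side" or "wrist"; returns a dict with "img" (400x640x3 uint8, blue, green, red), "mtx" (3x3 intrinsics, pixels), "R" (3x3) and "t" (3): a world point X has camera coordinates R X + t. Camera axes: x right, y down, z forward; pixel columns grow to the right and rows downward; lengths in m; the calibration is good to about 2 mm. A picture is of the moment at which its call begins. There is no depth.
- robot.finish_job(): hands the job in, once; it reports no verdict.
The state is a dict: "time_s": time; "joint_pos": joint angles; "qd": joint speeds; "joint_torque": joint torques, N m; "tcp_pos": TCP position; "eef_rot": TCP orientation; "wrist_force": force on the tool from outside, world axes, zero at the start; "moment": the same for the moment, N m; "width": finger opening in m.
Only numpy, scipy, OpenCV 4.12 (cv2) and the standard library are available. Lean on these libraries where they do the work, as an engineer would, in place of code of your own. Each camera call takes 0.05 s, during which the arm holds its last target.

TASK

Move the four cheese moulds from the amber crate into the four pockets of the draining board in reverse order: the mould nearest the crate's black handle goes into the pocket farthest from the board's black handle, and so on along the row, one mould to a pocket. Turn each mould so that its spout lies through the gap in its pocket's wall and it stands flat on the pocket floor. Do not tip any mould over, and leave them all standing free.

Things in the scene. Friction and masses are not known exactly. Their poses are not given: they have to be found in the camera images.
- mould_red_mid (a point): Loose cheese mould: white upright cylinder, 48 mm diameter, 66 mm high, 0.12 to 0.24 kg, red round patch on its flat top. A red spout (10 mm wide, 12 mm high, level with the underside) sticks out of its foot along the mould's own +x axis to 39 mm from the mould's axis. Point: on the axis, half-way up (33 mm above the underside); z is up.
- mould_blue_mid (a point): Loose cheese mould: white upright cylinder, 48 mm diameter, 66 mm high, 0.12 to 0.24 kg, blue round patch on its flat top. A blue spout (10 mm wide, 12 mm high, level with the underside) sticks out of its foot along the mould's own +x axis to 39 mm from the mould's axis. Point: on the axis, half-way up (33 mm above the underside); z is up.
- mould_green_mid (a point): Loose cheese mould: white upright cylinder, 48 mm diameter, 66 mm high, 0.12 to 0.24 kg, green round patch on its flat top. A green spout (10 mm wide, 12 mm high, level with the underside) sticks out of its foot along the mould's own +x axis to 39 mm from the mould's axis. Point: on the axis, half-way up (33 mm above the underside); z is up.
- mould_purple_mid (a point): Loose cheese mould: white upright cylinder, 48 mm diameter, 66 mm high, 0.12 to 0.24 kg, purple round patch on its flat top. A purple spout (10 mm wide, 12 mm high, level with the underside) sticks out of its foot along the mould's own +x axis to 39 mm from the mould's axis. Point: on the axis, half-way up (33 mm above the underside); z is up.
- disc_red: Fixed red drip disc in the amber crate, 60 mm diameter, 4 mm thick; marks the place in the crate where the red mould stood at the start. Origin: centre of its underside, which is 8 mm above the table (top at 12 mm).
- disc_blue: Fixed blue drip disc in the amber crate, 60 mm diameter, 4 mm thick; marks the place in the crate where the blue mould stood at the start. Origin: centre of its underside, which is 8 mm above the table (top at 12 mm).
- disc_green: Fixed green drip disc in the amber crate, 60 mm diameter, 4 mm thick; marks the place in the crate where the green mould stood at the start. Origin: centre of its underside, which is 8 mm above the table (top at 12 mm).
- disc_purple: Fixed purple drip disc in the amber crate, 60 mm diameter, 4 mm thick; marks the place in the crate where the purple mould stood at the start. Origin: centre of its underside, which is 8 mm above the table (top at 12 mm).
- crate: Fixed amber crate that holds the row at the start: low tray 308 x 104 mm, rim 16 mm high, long side along its own x axis. Its four places lie on its x axis at x = -105, -35, +35 and +105 mm. A black end handle (out to 175 mm) is on its +x end, lower than 20 mm. Origin: underside centre, on the table.
- board: Fixed aluminium draining board. Four white-walled pockets, 62 x 62 mm, centred on its x axis at x = -105, -35, 35, 105 mm; floor 10 mm, wall tops 20 mm above table. The wall at y = 31 to 39 mm has a 30 mm gap per pocket to a gutter (lip 18 mm high, to y = 65): a mould stands flat only with its spout along board +y through it. Black handle at +x end. Origin: underside, below mid-row, on the table.

How it is judged:
By the outcome, as a careful person would: the job done as asked, in the order asked, and still so for the second after the job is handed in, with the robot touching nothing.
It also fails if it takes over 112 s, if anything falls off the work surface, if the arm or the gripper's body presses on something with over 40 N, if the wrist force passes 120 N, or if a joint passes its speed limit or range.

## Working session

There is one attempt and no reset: what is moved stays moved. The work goes in short steps, Python scripts to look and compute and a tool call to move; the robot and the scene stay as the last step left them, time stands still between calls to the robot, and variables do not carry over. Pictures are saved under pics/ and viewed, and the job is handed in when it is done.

Besides the shell and the picture viewer there is one more tool, called by a JSON object that holds its "op" and its "data". move_arm: Moves the arm, as the interface text tells. Its arguments: {"type":"object","properties":{"deltas":{"type":"array"}},"required":["deltas"]}

```bash
ls; mkdir -p pics; python3 - <<'E'
from bench import robot
import cv2
print(robot.observe())
for n in("scene","side","wrist"):
    s=robot.snapshot(n);cv2.imwrite(f"pics/{n}0.png",s["img"]);print(n,s["mtx"].tolist(),s["R"].tolist(),s["t"].tolist())
E
```

```text
pics
{'time_s': 0.0, 'joint_pos': array([-0.87280371,  0.50184492, -0.42677294,  1.55145156,  0.22080509,
        1.13830543, -0.21028899]), 'qd': array([ 0.00220579, -0.00030509, -0.00168922, -0.00022855, -0.00018511,
       -0.00181035,  0.00066663]), 'joint_torque': array([ 9.01145395e-04, -5.69530392e+01, -5.81623256e+00, -2.80922019e+01,
        1.05491394e-02,  1.22518235e-02, -5.59475154e-06]), 'tcp_pos': array([0.27370434, 0.58916987, 0.40365859]), 'eef_rot': array([[ 4.21174041e-01,  9.06979422e-01, -8.68653437e-04],
       [ 9.06977737e-01, -4.21174933e-01, -1.74935175e-03],
       [-1.95248110e-03, -5.10677822e-05, -9.99998093e-01]]), 'wrist_force': array([-0.49102507,  0.27341981, -0.04052496]), 'moment': array([-0.01117679, -0.02125405,  0.02278575]), 'width': 0.08561075757036911}
scene [[367.862228918653, 0.0, 319.79824533593023], [0.0, 367.862228918653, 195.92910308114995], [0.0, 0.0, 1.0]] [[0.5869840127040793, 0.809503474442309, -0.012405389782179461], [0.6713571646701789, -0.49526129030760485, -0.551358151992754], [-0.4524702490505157, 0.31530997318301984, -0.8341764169140048]] [-0.3256540495615006, -0.32004699146028165, 1.0086679247127215]
side [[388.2712737871193, 0.0, 315.86899241019773], [0.0, 388.2712737871193, 197.296728002729], [0.0, 0.0, 1.0]] [[0.952761686873677, -0.30371242202125004, -0.001983112606934169], [-0.21100552395659258, -0.6572107281215591, -0.7235680532622579], [0.21845328307313103, 0.6898063667087425, -0.6902502006972938]] [-0.5276878589463654, 0.14231464249026152, 0.574721360760772]
wrist [[304.2369849760481, 0.0, 318.4717666758214], [0.0, 304.2369849760481, 200.73715597236094], [0.0, 0.0, 1.0]] [[0.4212399331983543, 0.9069485568434663, -0.0011108188881623622], [0.8582513460663614, -0.39822556350679295, 0.3237607566475258], [0.29319199452632944, -0.13733432130845358, -0.946138329493326]] [-0.6490309803817472, -0.0415810252462651, 0.38104493638343173]
```

View pics/scene0.png

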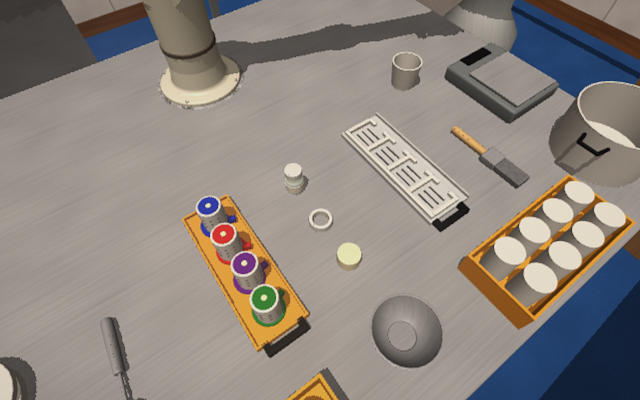

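View pics/side0.png

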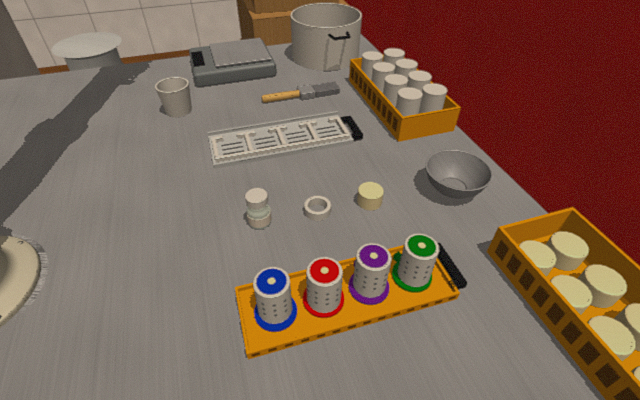

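View pics/wrist0.png

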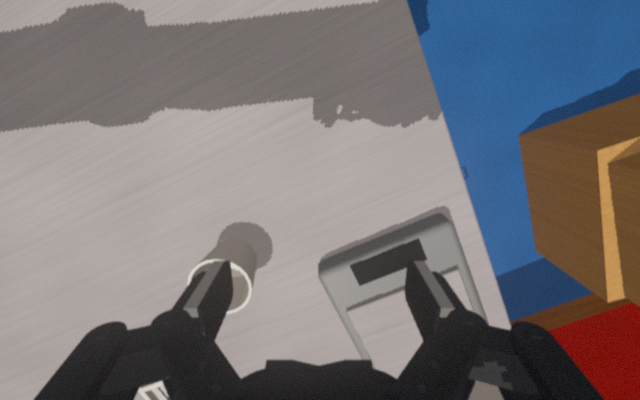

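The row runs green, purple, red, blue starting from the crate handle. In the scene view the moulds sit near (265,298), (245,265), (223,235) and (209,205). The board runs from (360,125) to its handle at (450,215). Next I'll enlarge the crops.

```bash
python3 - <<'E'
import cv2
a=cv2.imread("pics/scene0.png");b=cv2.imread("pics/side0.png")
def c(im,x,y,w,h,k,n): cv2.imwrite(n,cv2.resize(im[y:y+h,x:x+w],None,fx=k,fy=k,interpolation=cv2.INTER_CUBIC))
c(a,335,105,140,130,5,"pics/sc_board.png");c(a,175,185,140,170,4,"pics/sc_crate.png")
c(b,200,105,170,65,5-.5,"pics/si_board.png");c(b,230,225,240,130,3.3,"pics/si_crate.png")
E
```

```text
(no output)
```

View pics/sc_board.png

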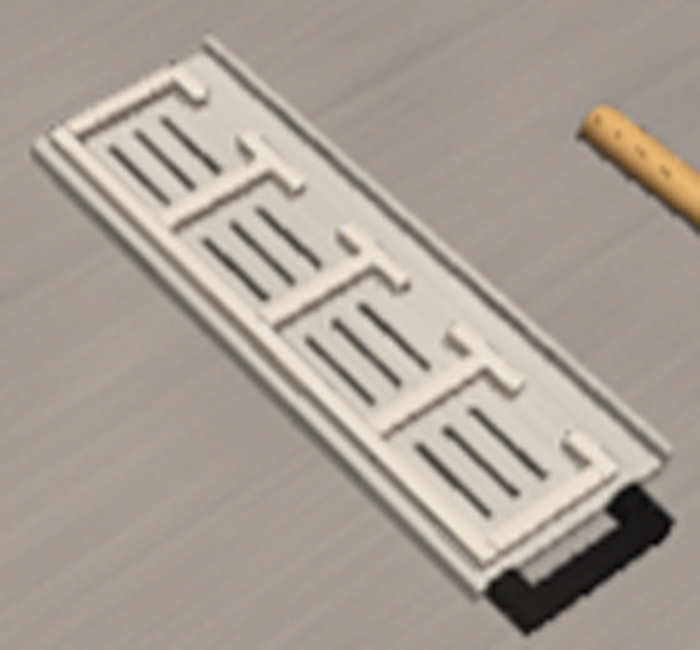

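View pics/sc_crate.png

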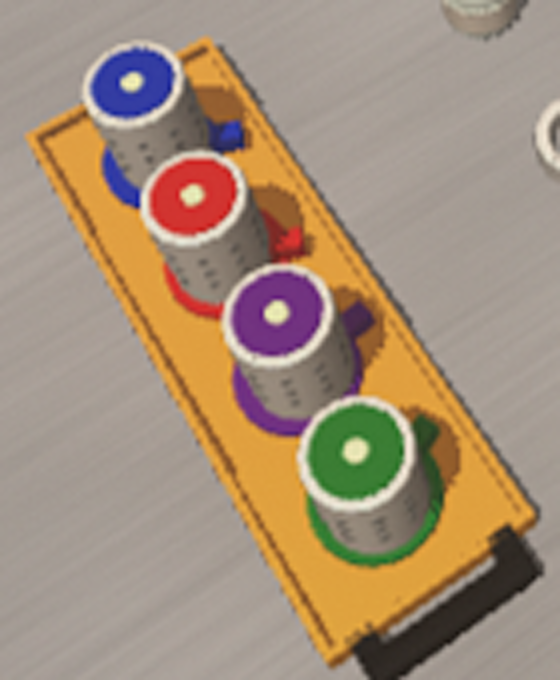

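View pics/si_board.png

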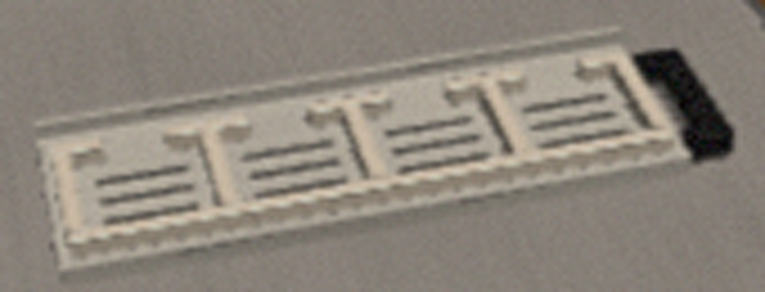

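View pics/si_crate.png

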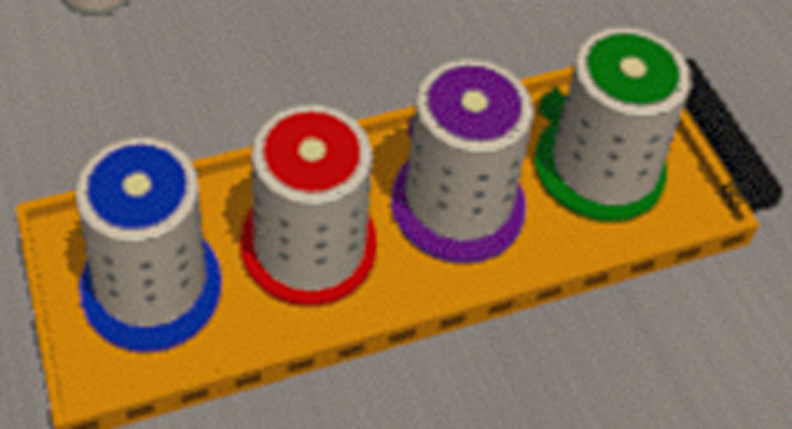

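```bash
cat > h.py <<'E'
import numpy as np,cv2
from scipy.optimize import least_squares
def proj(s,X):
    c=np.atleast_2d(X)@np.array(s["R"]).T+s["t"];p=c@np.array(s["mtx"]).T;return p[:,:2]/p[:,2:]
def onplane(s,uv,z):
    R=np.array(s["R"]);C=-R.T@s["t"];d=R.T@np.linalg.inv(s["mtx"])@[uv[0],uv[1],1];return C+d*(z-C[2])/d[2]
def tri(ss,uvs):
    A=[];b=[]
    for s,uv in zip(ss,uvs):
        R=np.array(s["R"]);C=-R.T@s["t"];d=R.T@np.linalg.inv(s["mtx"])@[uv[0],uv[1],1];d/=np.linalg.norm(d)
        P=np.eye(3)-np.outer(d,d);A.append(P);b.append(P@C)
    return np.linalg.lstsq(np.vstack(A),np.hstack(b),rcond=None)[0]
def world(p,X):
    X=np.atleast_2d(X);c,s=np.cos(p[2]),np.sin(p[2])
    return np.c_[p[0]+c*X[:,0]-s*X[:,1],p[1]+s*X[:,0]+c*X[:,1],X[:,2]]
E
python3 - <<'E'
from h import *
from bench import robot
sc=robot.snapshot("scene");si=robot.snapshot("side")
import pickle;pickle.dump((sc,si),open("cams.pkl","wb"))
f=lambda u,v,k,x,y:((u+.5)/k-.5+x,(v+.5)/k-.5+y)
D={}
for n,a,b in (("blue",(132,82),(137,184)),("red",(193,195),(312,150)),("purple",(277,313),(475,101)),("green",(356,451),(633,68))):
    A=f(*a,4,175,185);B=f(*b,3.3,230,225)
    print(n,tri((sc,si),(A,B)).round(4),onplane(sc,A,.078).round(4),onplane(si,B,.078).round(4))
# board: scene and side T bar centres
S=[((270,163),(-.07,.035,.02)),((374,258),(0,.035,.02)),((486,358),(.07,.035,.02)),((62,133),(-.14,-.035,.02)),((490,553),(.14,-.035,.02))]
T=[((213,132),(-.07,.035,.02)),((350,108),(0,.035,.02)),((487,88),(.07,.035,.02)),((75,238),(-.14,-.035,.02)),((668,140),(.14,-.035,.02))]
for nm,sets in (("scene",[(sc,S,5,335,105)]),("side",[(si,T,4.5,200,105)]),("both",[(sc,S,5,335,105),(si,T,4.5,200,105)])):
    def r(p):
        o=[]
        for s,L,k,x,y in sets:
            for uv,X in L:o.append(proj(s,world(p,X))[0]-f(*uv,k,x,y))
        return np.hstack(o)
    q=least_squares(r,[.5,.2,-.5]);print(nm,q.x.round(4),q.fun.round(1))
p=q.x;np.save("board.npy",p)
def draw(s,k,x,y,w,h,n):
    im=cv2.resize(s["img"][y:y+h,x:x+w],None,fx=k,fy=k,interpolation=cv2.INTER_CUBIC)
    def poly(L):
        P=proj(s,world(p,L));P=np.c_[(P[:,0]-x+.5)*k-.5,(P[:,1]-y+.5)*k-.5].astype(int)
        cv2.polylines(im,[P],True,(0,0,255),1)
    for c in(-.105,-.035,.035,.105):
        poly([(c-.031,-.031,.02),(c+.031,-.031,.02),(c+.031,.031,.02),(c-.031,.031,.02)])
        poly([(c-.015,.031,.02),(c+.015,.031,.02),(c+.015,.039,.02),(c-.015,.039,.02)])
    cv2.imwrite(n,im)
draw(sc,5,335,105,140,130,"pics/ov_sc.png");draw(si,4.5,200,105,170,65,"pics/ov_si.png")
E
```

```text
blue [ 0.439  -0.174   0.0798] [ 0.438  -0.1742  0.078 ] [ 0.4389 -0.1724  0.078 ]
red [ 0.5087 -0.1788  0.0789] [ 0.5084 -0.179   0.078 ] [ 0.5087 -0.178   0.078 ]
purple [ 0.5802 -0.1763  0.0788] [ 0.5801 -0.1766  0.078 ] [ 0.5803 -0.1753  0.078 ]
green [ 0.6508 -0.18    0.078 ] [ 0.651  -0.1803  0.078 ] [ 0.6507 -0.1796  0.078 ]
scene [ 0.5467  0.2199 -0.0097] [ 0.3 -0.3  0.3 -0.4  0.3 -0.1 -0.3  0.9 -0.6  0. ]
side [ 0.5443  0.2145 -0.0325] [-1.1 -0.5  0.3 -0.2  0.6 -0.6 -0.2  0.7  0.5  0.2]
both [ 0.5459  0.2185 -0.0162] [-0.1 -0.2 -0.4 -0.3 -0.5  0.2 -0.7  0.7 -1.8  0.3 -0.9 -1.3  0.3 -1.3
  0.4 -1.9  0.8 -0.   0.4 -1.6]
```

View pics/ov_sc.png

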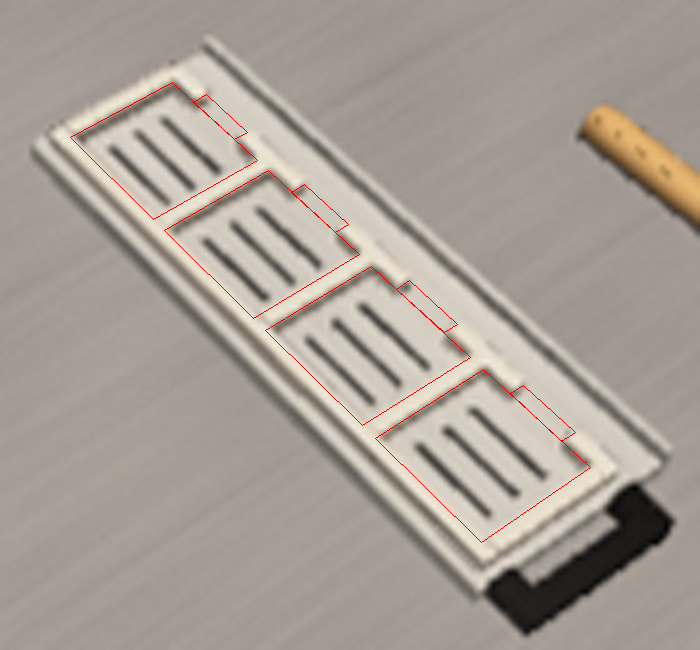

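View pics/ov_si.png

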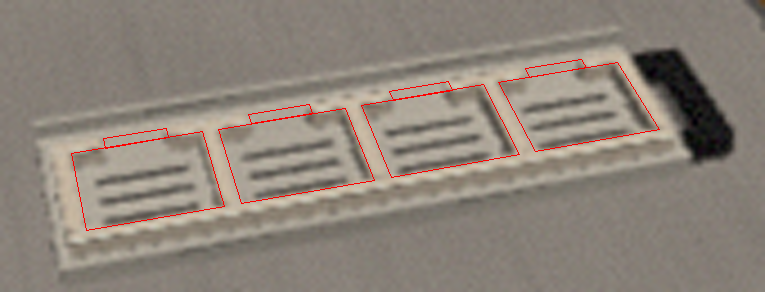

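```bash
python3 - <<'E'
from h import *
import pickle;sc,si=pickle.load(open("cams.pkl","rb"))
f=lambda u,v,k,x,y:((u+.5)/k-.5+x,(v+.5)/k-.5+y)
M={"blue":(.4388,-.1735),"red":(.5087,-.1785),"purple":(.5802,-.176),"green":(.6508,-.180)}
T={"blue":(240,135),"red":(303,238),"purple":(368,317),"green":(430,428)}
ps={}
for n in M:
    t=onplane(sc,f(*T[n],4,175,185),.020);d=t[:2]-M[n];ps[n]=np.arctan2(d[1],d[0]);print(n,t.round(4),np.hypot(*d).round(4),np.degrees(ps[n]).round(1))
def draw(s,k,x,y,w,h,nm):
    im=cv2.resize(s["img"][y:y+h,x:x+w],None,fx=k,fy=k,interpolation=cv2.INTER_CUBIC)
    for n in M:
        p=(*M[n],ps[n])
        for z in(.012,.024):
            P=proj(s,world(p,[(.02,-.005,z),(.039,-.005,z),(.039,.005,z),(.02,.005,z)]));P=((P-[x,y]+.5)*k-.5).astype(int);cv2.polylines(im,[P],True,(255,255,0),1)
        a=np.linspace(0,6.28,40)
        P=proj(s,world(p,np.c_[.024*np.cos(a),.024*np.sin(a),0*a+.078]));P=((P-[x,y]+.5)*k-.5).astype(int);cv2.polylines(im,[P],True,(0,255,255),1)
    cv2.imwrite(nm,im)
draw(sc,4,175,185,140,170,"pics/ovc.png");draw(si,3.3,230,225,240,130,"pics/ovd.png")
E
```

```text
blue [ 0.4568 -0.1406  0.02  ] 0.0375 61.4
red [ 0.5255 -0.1437  0.02  ] 0.0386 64.3
purple [ 0.5789 -0.1396  0.02  ] 0.0364 92.1
green [ 0.6406 -0.1449  0.02  ] 0.0365 106.3
```

View pics/ovc.png

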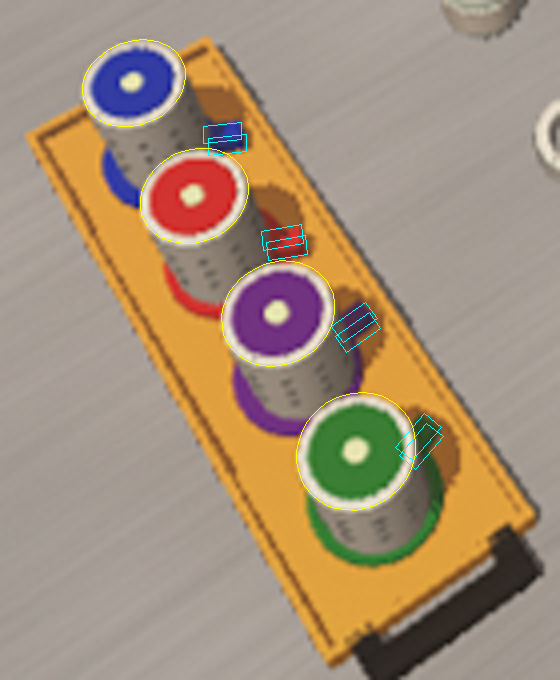

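View pics/ovd.png

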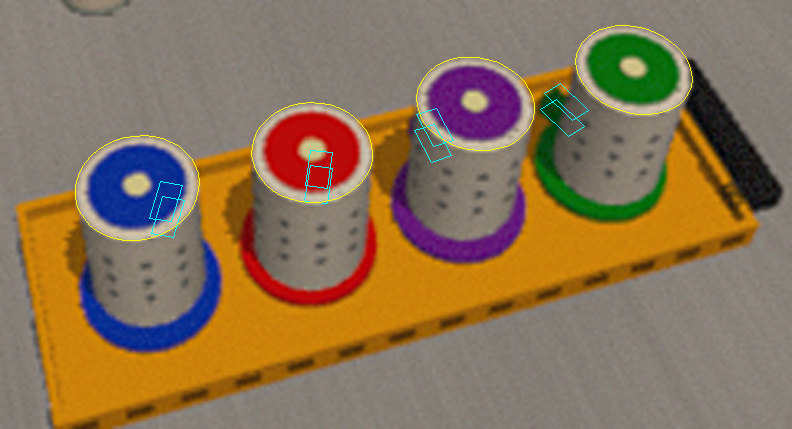

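{"op": "move_arm", "data": {"deltas": [[0,0,0,0,0,-0.87,100],[0,0,0,0,0,-0.87,100],[0,0,0,0,0,-0.87,100],[0,0,0,0,0,-0.87,100],[0,0,0,0,0,-0.87,100]]}}

```text
time_s: 0.67
tcp_pos: [0.2738, 0.5895, 0.4045]
eef_rot: [[-0.004, 1.0, -0.0], [1.0, 0.004, -0.0], [-0.0, -0.0, -1.0]]
wrist_force: [0.5, -0.3, 0.8]
width: 0.0852
```

{"op": "move_arm", "data": {"deltas": [[-1,0.5,0,0,0,0,100],[-1,0.5,0,0,0,0,100],[-1,0.5,0,0,0,0,100],[-1,0.5,0,0,0,0,100],[-1,0.5,0,0,0,0,100]]}}

```text
time_s: 1.08
tcp_pos: [0.3493, 0.438, 0.4045]
eef_rot: [[-0.0, 1.0, -0.0], [1.0, 0.0, -0.0], [-0.0, -0.0, -1.0]]
wrist_force: [0.9, -0.1, -0.1]
width: 0.0857
```

{"op": "move_arm", "data": {"deltas": [[-1,0.5,0,0,0,0,100],[-1,0.5,0,0,0,0,100],[-1,0.5,0,0,0,0,100],[-1,0.5,0,0,0,0,100],[-1,0.5,0,0,0,0,100]]}}

```text
time_s: 1.5
tcp_pos: [0.4243, 0.2879, 0.4048]
eef_rot: [[-0.0, 1.0, 0.0], [1.0, 0.0, 0.0], [0.0, 0.0, -1.0]]
wrist_force: [0.7, 0.7, 0.8]
width: 0.0853
```

{"op": "move_arm", "data": {"deltas": [[-1,0.5,0,0,0,0,100],[-1,0.5,0,0,0,0,100],[-1,0.5,0,0,0,0,100],[-1,0.5,0,0,0,0,100],[-1,0.5,0,0,0,0,100]]}}

```text
time_s: 1.92
tcp_pos: [0.4993, 0.138, 0.4048]
eef_rot: [[-0.0, 1.0, 0.0], [1.0, 0.0, 0.0], [0.0, 0.0, -1.0]]
wrist_force: [0.3, 0.9, -0.2]
width: 0.0855
```

{"op": "move_arm", "data": {"deltas": [[-1,0.5,0,0,0,0,100],[-1,0.5,0,0,0,0,100],[-1,0.5,0,0,0,0,100],[-1,0.5,0,0,0,0,100],[-1,0.5,0,0,0,0,100]]}}

```text
time_s: 2.33
tcp_pos: [0.5743, -0.012, 0.4047]
eef_rot: [[-0.0, 1.0, 0.0], [1.0, 0.0, -0.0], [-0.0, 0.0, -1.0]]
wrist_force: [-0.5, -0.2, 0.0]
width: 0.0855
```

{"op": "move_arm", "data": {"deltas": [[-1,0.5,0,0,0,0,100],[-1,0.5,0,0,0,0,100],[-1,0.5,0,0,0,0,100],[-1,0.5,0,0,0,0,100],[-1,0.5,0,0,0,0,100]]}}

```text
time_s: 2.75
tcp_pos: [0.6494, -0.1619, 0.4046]
eef_rot: [[-0.0, 1.0, -0.0], [1.0, 0.0, 0.0], [0.0, -0.0, -1.0]]
wrist_force: [-0.5, -0.7, -0.4]
width: 0.0853
```

{"op": "move_arm", "data": {"deltas": [[-0.6,0.05,0,0,0,0,100],[0,0,0,0,0,0,100],[0,0,0,0,0,0,100]]}}

```text
time_s: 3.0
tcp_pos: [0.6501, -0.1801, 0.404]
eef_rot: [[0.003, 1.0, -0.001], [1.0, -0.003, 0.0], [0.0, -0.001, -1.0]]
wrist_force: [-0.3, 1.2, 0.3]
width: 0.0854
```

```bash
python3 - <<'E'
from bench import robot
from h import *
w=robot.snapshot("wrist");s=robot.observe();print(s["tcp_pos"])
im=w["img"].copy()
for n,x,y in(("blue",.4388,-.1735),("red",.5087,-.1785),("purple",.5802,-.176),("green",.6508,-.180)):
    p=proj(w,[x,y,.078])[0];print(n,p);cv2.circle(im,tuple(p.astype(int)),3,(0,255,255),1)
cv2.imwrite("pics/w1.png",im)
E
```

```text
[ 0.65028221 -0.17806246  0.40421017]
blue [325.71667917 -74.50709829]
red [319.49919065  26.35954787]
purple [322.30991563 112.93277555]
green [318.26212277 185.65802302]
```

View pics/w1.png

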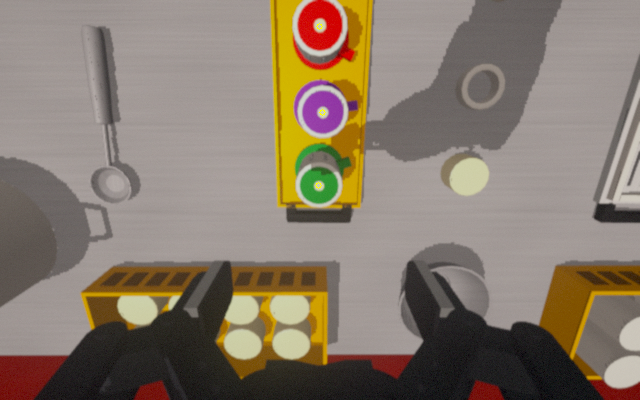

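```bash
python3 - <<'E'
from bench import robot
from h import *
w=robot.snapshot("wrist")
k=5;x,y,W,H=265,0,110,115
y=95
def dr(y,H,nm,L):
    im=cv2.resize(w["img"][y:y+H,x:x+W],None,fx=k,fy=k,interpolation=cv2.INTER_CUBIC)
    for X,Y,a in L:
        for z in(.012,.024):
            P=proj(w,world((X,Y,np.radians(a)),[(.02,-.005,z),(.039,-.005,z),(.039,.005,z),(.02,.005,z)]));P=((P-[x,y]+.5)*k-.5).astype(int);cv2.polylines(im,[P],True,(255,255,0) if z<.02 else (0,255,255),1)
    cv2.imwrite(nm,im)
L=[(.5087,-.1785,64.3),(.5802,-.176,92.1),(.6508,-.180,106.3)]
dr(0,115,"pics/w1a.png",L);dr(95,115,"pics/w1b.png",L)
E
```

```text
(no output)
```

View pics/w1a.png

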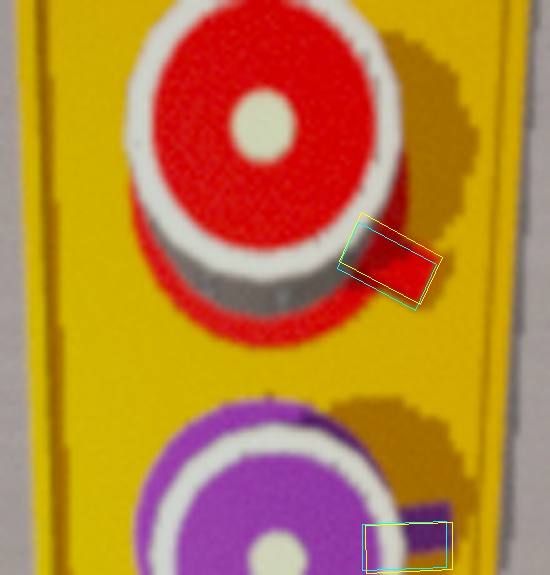

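View pics/w1b.png

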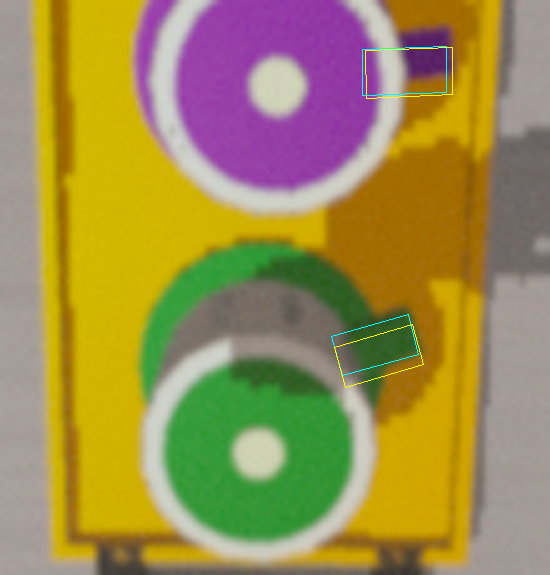

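{"op": "move_arm", "data": {"deltas": [[0,0,1,0,0,0,100],[0,0,1,0,0,0,100],[0,0,1,0,0,0,100],[0,0,1,0,0,0,100],[0,0,1,0,0,0,100]]}}

```text
time_s: 3.52
tcp_pos: [0.6505, -0.1758, 0.254]
eef_rot: [[-0.003, 1.0, 0.001], [1.0, 0.003, 0.001], [0.001, 0.001, -1.0]]
wrist_force: [-0.1, 0.3, -0.2]
width: 0.085
```

{"op": "move_arm", "data": {"deltas": [[0,0,0.8,0,0,0,100],[0,0,0.8,0,0,0,100],[0,0,0,0,0,0,0],[0,0,0,0,0,0,0],[0,0,0,0,0,0,0]]}}

```text
time_s: 3.93
tcp_pos: [0.6513, -0.1773, 0.2083]
eef_rot: [[-0.002, 1.0, 0.002], [1.0, 0.002, 0.0], [0.0, 0.002, -1.0]]
wrist_force: [0.5, -0.4, 1.2]
width: 0.0518
```

{"op": "move_arm", "data": {"deltas": [[0,0,0,0,0,0,0],[0,0,0,0,0,0,0],[0,0,0,0,0,0,0]]}}

```text
time_s: 4.18
tcp_pos: [0.6516, -0.1782, 0.2091]
eef_rot: [[-0.0, 1.0, 0.004], [1.0, 0.0, -0.001], [-0.001, 0.004, -1.0]]
wrist_force: [-0.7, 1.6, 6.9]
width: 0.0469
```

{"op": "move_arm", "data": {"deltas": [[0,0,-0.5,0,0,0,0],[0,0,-1,0,0,0,0],[0,0,-1,0,0,0,0],[0,0,-1,0,0,0,0],[0,0,-1,0,0,0,0]]}}

```text
time_s: 4.6
tcp_pos: [0.6499, -0.1784, 0.3439]
eef_rot: [[-0.0, 1.0, -0.0], [1.0, 0.0, 0.0], [0.0, -0.0, -1.0]]
wrist_force: [1.5, -0.3, -1.5]
width: 0.0468
```

{"op": "move_arm", "data": {"deltas": [[0.5,-0.25,-0.5,0,0,0,0],[0.8,-0.5,0,0,0,0,0],[0.9,-0.5,0,0,0,0,0],[0.9,-0.5,0,0,0,0,0],[0.9,-0.5,0,0,0,0,0]]}}

```text
time_s: 5.02
tcp_pos: [0.5817, -0.0575, 0.3578]
eef_rot: [[0.0, 1.0, 0.0], [1.0, -0.0, -0.0], [-0.0, 0.0, -1.0]]
wrist_force: [0.4, 0.3, -1.8]
width: 0.0469
```

{"op": "move_arm", "data": {"deltas": [[0.9,-0.5,0,0,0,0,0],[0.9,-0.5,0,0,0,0,0],[0.9,-0.5,0,0,0,0,0],[0.9,-0.5,0,0,0,0,0],[0.9,-0.5,0,0,0,0,0]]}}

```text
time_s: 5.43
tcp_pos: [0.5066, 0.0776, 0.3577]
eef_rot: [[0.0, 1.0, 0.001], [1.0, -0.0, -0.0], [-0.0, 0.001, -1.0]]
wrist_force: [-0.1, 0.5, -1.5]
width: 0.0471
```

{"op": "move_arm", "data": {"deltas": [[0.9,-0.5,0,0,0,0.5,0],[0.9,-0.5,0,0,0,0.5,0],[0.9,-0.5,0,0,0,0.5,0],[0.9,-0.5,0,0,0,0.5,0]]}}

```text
time_s: 5.77
tcp_pos: [0.4549, 0.1893, 0.3577]
eef_rot: [[0.201, 0.98, 0.001], [0.98, -0.201, -0.001], [-0.0, 0.001, -1.0]]
wrist_force: [0.8, 0.4, -2.3]
width: 0.0468
```

{"op": "move_arm", "data": {"deltas": [[0.5,-0.33,0,0,0,0,0],[0.42,-0.33,0,0,0,0,0],[0,0,0,0,0,0.5,0],[0,0,0,0,0,0.6,0],[0,0,0,0,0,0,0]]}}

```text
time_s: 6.18
tcp_pos: [0.4418, 0.2197, 0.3575]
eef_rot: [[0.306, 0.952, 0.001], [0.952, -0.306, -0.0], [-0.0, 0.001, -1.0]]
wrist_force: [0.5, 0.3, -2.1]
width: 0.0468
```

```bash
cat > chk.py <<'E'
import sys
from bench import robot
from h import *
tag=sys.argv[1]
p=np.load("board.npy");s0=robot.observe();print(s0["tcp_pos"].round(4),np.degrees(np.arctan2(s0["eef_rot"][1,0],s0["eef_rot"][0,0])).round(1))
for n,(x,y,W,H) in dict(scene=(330,85,145,150),side=(190,60,200,130)).items():
    s=robot.snapshot(n);k=4
    im=cv2.resize(s["img"][y:y+H,x:x+W],None,fx=k,fy=k,interpolation=cv2.INTER_CUBIC)
    cv2.imwrite(f"pics/{tag}_{n}.png",im)
w=robot.snapshot("wrist");im=w["img"].copy()
for c in(-.105,-.035,.035,.105):
    P=proj(w,world(p,[(c-.031,-.031,.02),(c+.031,-.031,.02),(c+.031,.031,.02),(c-.031,.031,.02)]));cv2.polylines(im,[P.astype(int)],True,(0,0,255),1)
    P=proj(w,world(p,[(c-.015,.031,.02),(c+.015,.031,.02),(c+.015,.039,.02),(c-.015,.039,.02)]));cv2.polylines(im,[P.astype(int)],True,(0,0,255),1)
cv2.imwrite(f"pics/{tag}_wrist.png",im)
E
python3 chk.py g1
```

```text
[0.4418 0.2197 0.3575] 72.2
```

View pics/g1_scene.png

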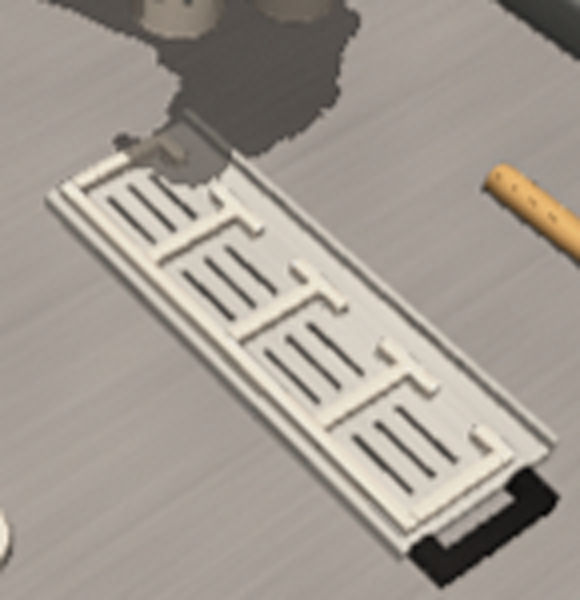

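View pics/g1_side.png

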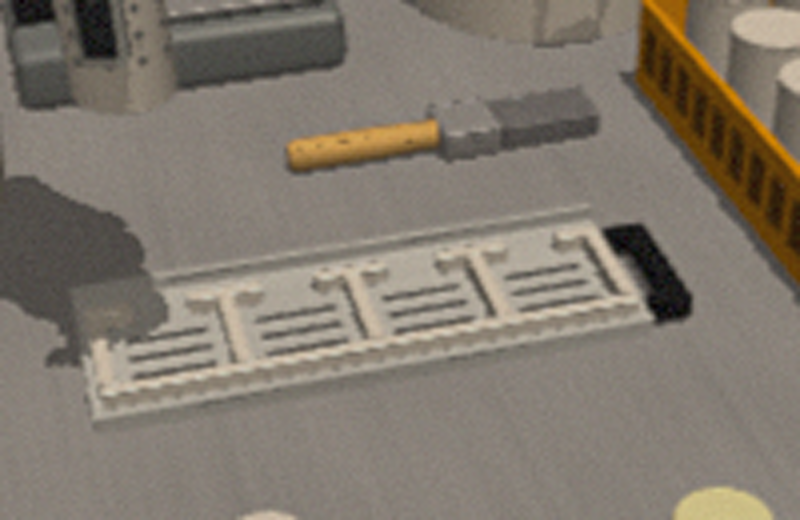

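View pics/g1_wrist.png

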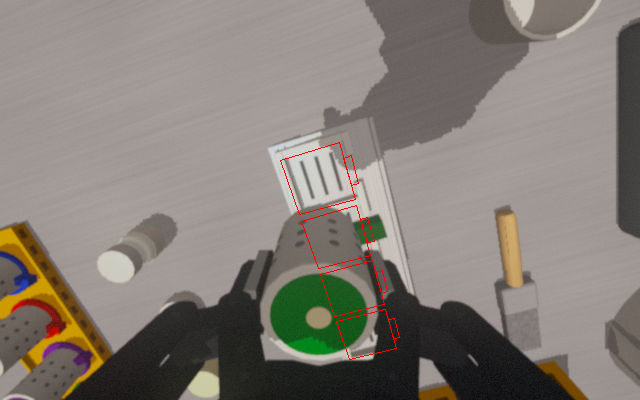

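```bash
python3 - <<'E'
from h import *
im=cv2.imread("pics/g1_wrist.png")[120:280,255:420];cv2.imwrite("pics/g1_wc.png",cv2.resize(im,None,fx=3.7,fy=3.7,interpolation=cv2.INTER_CUBIC))
E
```

```text
(no output)
```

View pics/g1_wc.png

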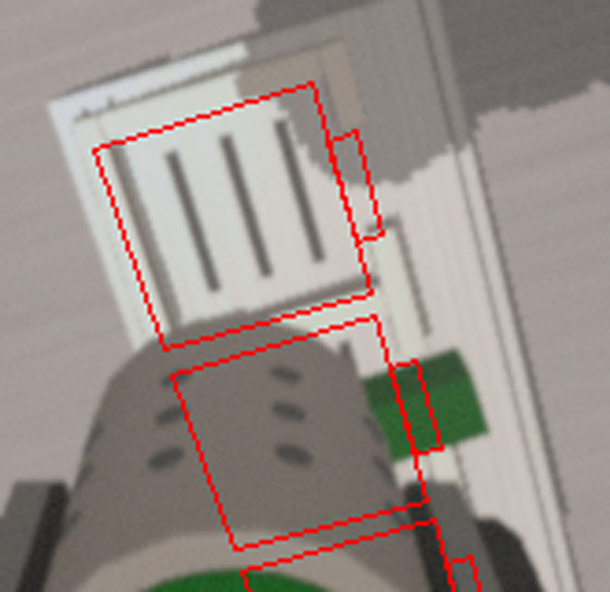

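```bash
python3 - <<'E'
from h import *
from bench import robot
w=robot.snapshot("wrist");im=w["img"][125:235,262:382];cv2.imwrite("pics/g1_wd.png",cv2.resize(im,None,fx=5,fy=5,interpolation=cv2.INTER_CUBIC))
import pickle;pickle.dump(w,open("w_g1.pkl","wb"))
E
```

```text
(no output)
```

View pics/g1_wd.png

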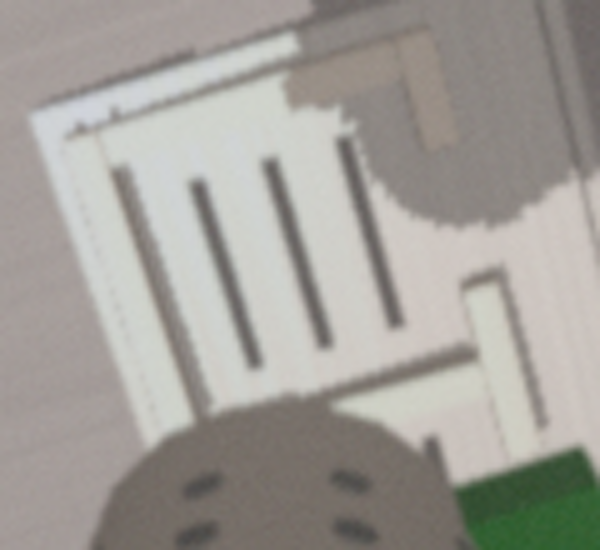

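```bash
python3 - <<'E'
from h import *
import pickle;w=pickle.load(open("w_g1.pkl","rb"))
L=[((68,135),(-.144,-.039)),((112,163),(-.136,-.031)),((427,150),(-.12,.031)),((459,142),(-.12,.039)),((465,285),(-.09,.031)),((500,270),(-.09,.039)),((430,28),(-.144,.039))]
r=lambda p:np.hstack([proj(w,world(p,(*X,.02)))[0]-[(u+.5)/5-.5+262,(v+.5)/5-.5+125] for (u,v),X in L])
q=least_squares(r,[.546,.2185,-.016]);print(q.x,q.fun.round(1))
r2=lambda p:r((*p,-.016)); 
q=least_squares(r2,[.546,.2185]);print(q.x,q.fun.round(1))
print(world(q.x.tolist()+[-.016],(-.105,0,.02)))
E
```

```text
[ 0.54360797  0.22274562 -0.01335745] [-1.5  0.5 -0.2  0.1 -0.1 -0.   1.1 -0.7 -0.2  0.4  0.2  1.2  0.7 -1.1]
[0.54356386 0.22242892] [-1.5  0.3 -0.2 -0.  -0.1  0.   1.1 -0.6 -0.3  0.4  0.2  1.3  0.8 -1.1]
[[0.4385773  0.22410885 0.02      ]]
```

{"op": "move_arm", "data": {"deltas": [[0.07,-0.09,0,0,0,0,0],[0,0,1,0,0,0,0],[0,0,1,0,0,0,0],[0,0,1,0,0,0,0],[0,0,0.8,0,0,0,0]]}}

```text
time_s: 6.8
tcp_pos: [0.4399, 0.2221, 0.241]
eef_rot: [[0.305, 0.952, -0.001], [0.952, -0.305, -0.0], [-0.0, -0.001, -1.0]]
wrist_force: [-1.1, -0.4, -2.1]
width: 0.0467
```

```bash
sed -i 's/^p=np.load("board.npy")/p=np.array([.5445,.2213,-.012])/' chk.py; python3 chk.py g2
```

```text
[0.4399 0.2221 0.241 ] 72.3
```

View pics/g2_scene.png

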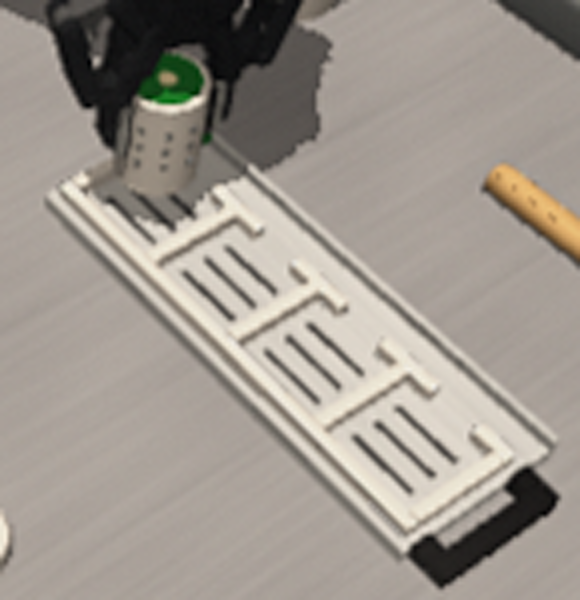

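View pics/g2_side.png

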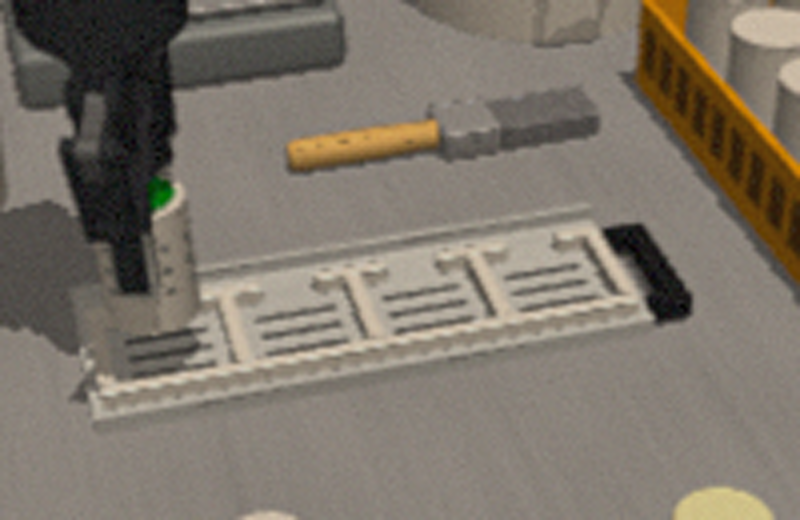

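View pics/g2_wrist.png

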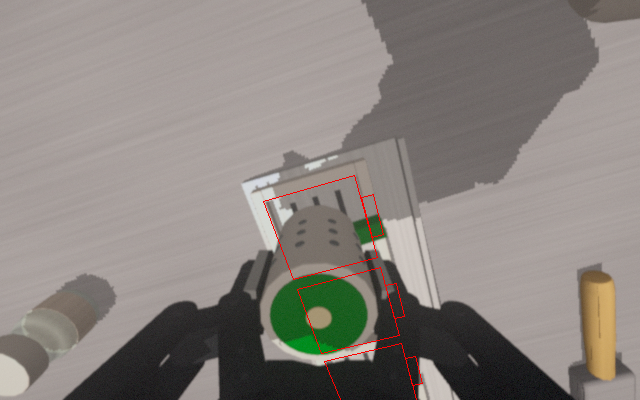

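```bash
python3 - <<'E'
from h import *
im=cv2.imread("pics/g2_wrist.png")[150:290,230:430];cv2.imwrite("pics/g2_wc.png",cv2.resize(im,None,fx=4,fy=4,interpolation=cv2.INTER_CUBIC))
E
```

```text
(no output)
```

View pics/g2_wc.png

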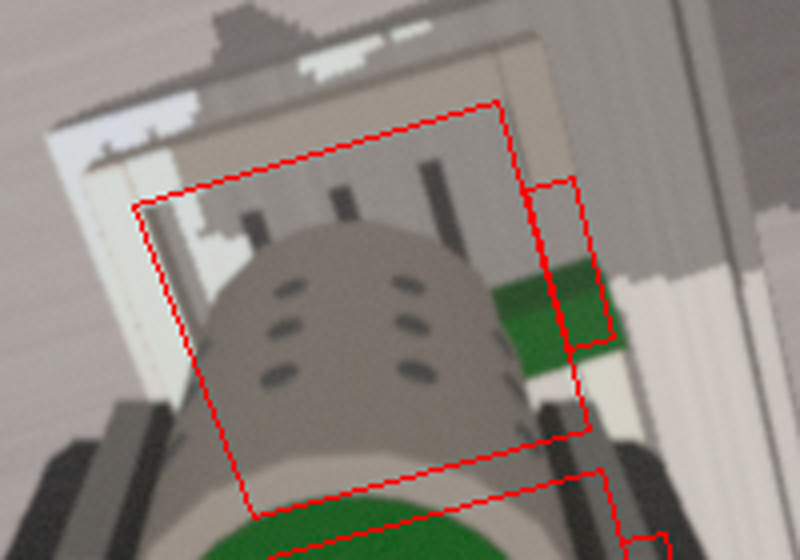

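{"op": "move_arm", "data": {"deltas": [[0,0,0.3,0,0,0,0],[0,0,0.3,0,0,0,0],[0,0,0.25,0,0,0,0],[0,0,0.2,0,0,0,0],[0,0,0,0,0,0,0]]}}

```text
time_s: 7.37
tcp_pos: [0.44, 0.2221, 0.2103]
eef_rot: [[0.305, 0.952, -0.001], [0.952, -0.305, -0.001], [-0.001, -0.001, -1.0]]
wrist_force: [-0.1, -0.4, -1.3]
width: 0.047
```

{"op": "move_arm", "data": {"deltas": [[0,0,0.05,0,0,0,0],[0,0,0.05,0,0,0,0],[0,0,0,0,0,0,0]]}}

```text
time_s: 7.62
tcp_pos: [0.4404, 0.2225, 0.2082]
eef_rot: [[0.305, 0.952, 0.0], [0.952, -0.305, 0.0], [0.0, 0.0, -1.0]]
wrist_force: [0.3, -0.1, -2.6]
width: 0.0473
```

{"op": "move_arm", "data": {"deltas": [[0,0,0.04,0,0,0,0],[0,0,0,0,0,0,0],[0,0,0,0,0,0,0]]}}

```text
time_s: 7.87
tcp_pos: [0.4404, 0.2224, 0.2071]
eef_rot: [[0.305, 0.952, 0.0], [0.952, -0.305, 0.0], [0.0, 0.0, -1.0]]
wrist_force: [0.3, 0.3, -2.3]
width: 0.0468
```

{"op": "move_arm", "data": {"deltas": [[0,0,0.03,0,0,0,0],[0,0,0.03,0,0,0,0],[0,0,0,0,0,0,0]]}}

```text
time_s: 8.12
tcp_pos: [0.4403, 0.2226, 0.2069]
eef_rot: [[0.305, 0.952, 0.001], [0.952, -0.305, -0.001], [-0.0, 0.001, -1.0]]
wrist_force: [-5.8, -2.3, 17.4]
width: 0.0467
```

{"op": "move_arm", "data": {"deltas": [[0,0,-0.04,0,0,0,20],[0,0,0,0,0,0,100],[0,0,0,0,0,0,100],[0,0,0,0,0,0,100],[0,0,0,0,0,0,100]]}}

```text
time_s: 8.53
tcp_pos: [0.4404, 0.2224, 0.2063]
eef_rot: [[0.305, 0.952, -0.0], [0.952, -0.305, 0.0], [0.0, -0.0, -1.0]]
wrist_force: [0.2, -0.1, -0.2]
width: 0.0854
```

{"op": "move_arm", "data": {"deltas": [[0,0,0,0,0,0,100],[0,0,0,0,0,0,100]]}}

```text
time_s: 8.7
tcp_pos: [0.4403, 0.2224, 0.2062]
eef_rot: [[0.305, 0.952, -0.0], [0.952, -0.305, -0.0], [-0.0, -0.0, -1.0]]
wrist_force: [-0.1, -0.5, -0.4]
width: 0.0855
```

{"op": "move_arm", "data": {"deltas": [[0,0,-0.5,0,0,0,100],[0,0,-1,0,0,0,100],[0,0,-1,0,0,0,100],[0,0,-1,0,0,0,100],[0,0,-1,0,0,0,100]]}}

```text
time_s: 9.12
tcp_pos: [0.44, 0.2223, 0.3426]
eef_rot: [[0.305, 0.952, -0.001], [0.952, -0.305, -0.0], [-0.0, -0.001, -1.0]]
wrist_force: [0.5, -0.0, 0.7]
width: 0.0854
```

```bash
python3 chk.py g3
```

```text
[0.44   0.2223 0.3426] 72.3
```

View pics/g3_scene.png

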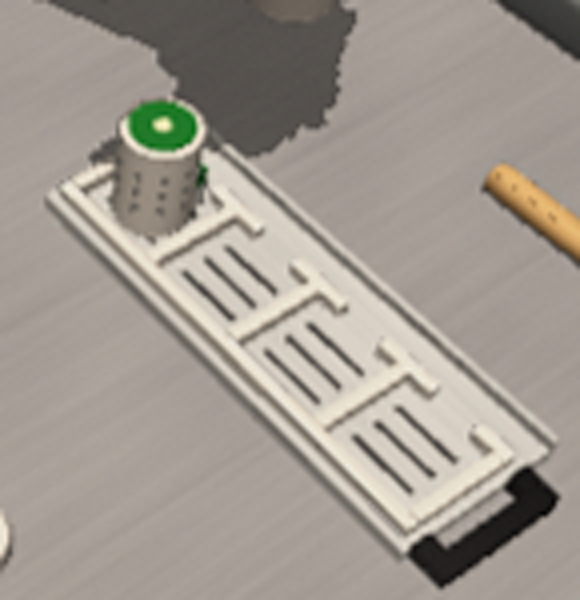

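View pics/g3_wrist.png

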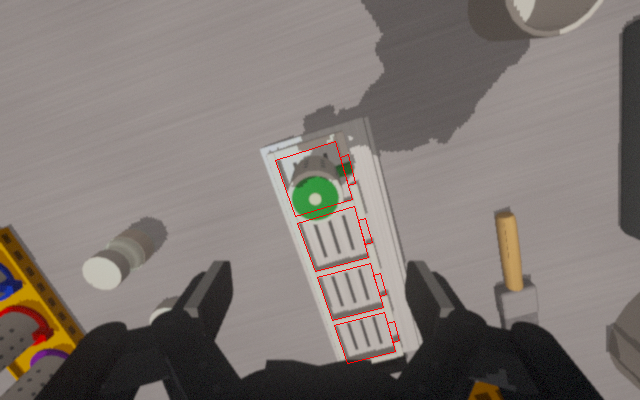

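{"op": "move_arm", "data": {"deltas": [[0,0,-0.3,0,0,-0.8,100],[0,0,-0.3,0,0,-0.8,100],[0,0,0,0,0,-0.8,100],[0,0,0,0,0,-0.7,100]]}}

```text
time_s: 9.6
tcp_pos: [0.4401, 0.2222, 0.3585]
eef_rot: [[-0.004, 1.0, -0.001], [1.0, 0.004, -0.0], [-0.0, -0.001, -1.0]]
wrist_force: [-0.1, 0.2, 0.3]
width: 0.0853
```

{"op": "move_arm", "data": {"deltas": [[-1,0.35,0,0,0,0,100],[-1,0.35,0,0,0,0,100],[-1,0.35,0,0,0,0,100],[-1,0.35,0,0,0,0,100],[-1,0.35,0,0,0,0,100]]}}

```text
time_s: 10.02
tcp_pos: [0.4926, 0.0708, 0.3579]
eef_rot: [[-0.001, 1.0, -0.003], [1.0, 0.001, -0.0], [-0.0, -0.003, -1.0]]
wrist_force: [-0.1, 0.7, 0.5]
width: 0.0852
```

{"op": "move_arm", "data": {"deltas": [[-1,0.35,0,0,0,0,100],[-1,0.35,0,0,0,0,100],[-1,0.35,0,0,0,0,100],[-1,0.35,0,0,0,0,100],[-1,0.35,0,0,0,0,100]]}}

```text
time_s: 10.43
tcp_pos: [0.5451, -0.0791, 0.3576]
eef_rot: [[-0.0, 1.0, -0.003], [1.0, 0.0, 0.0], [0.0, -0.003, -1.0]]
wrist_force: [0.7, 0.0, -1.1]
width: 0.0856
```

{"op": "move_arm", "data": {"deltas": [[-1,0.35,0,0,0,0,100],[-1,0.35,0,0,0,0,100],[-0.8,0.3,0,0,0,0,100],[-0.4,0.17,0,0,0,0,100],[0,0,0,0,0,0,100]]}}

```text
time_s: 10.85
tcp_pos: [0.5804, -0.1772, 0.3576]
eef_rot: [[0.005, 1.0, -0.002], [1.0, -0.005, -0.001], [-0.001, -0.002, -1.0]]
wrist_force: [1.1, -0.4, -0.4]
width: 0.0854
```

{"op": "move_arm", "data": {"deltas": [[0,0,1,0,0,0,100],[0,0,1,0,0,0,100],[0,0,1,0,0,0,100],[0,0,1,0,0,0,100],[0,0,0.9,0,0,0,100]]}}

```text
time_s: 11.27
tcp_pos: [0.5796, -0.1709, 0.21]
eef_rot: [[-0.003, 1.0, -0.002], [1.0, 0.003, 0.002], [0.002, -0.002, -1.0]]
wrist_force: [-0.0, -0.4, -0.5]
width: 0.0851
```

{"op": "move_arm", "data": {"deltas": [[0,0,0,0,0,0,100],[0,0,0,0,0,0,0],[0,0,0,0,0,0,0],[0,0,0,0,0,0,0],[0,0,0,0,0,0,0]]}}

```text
time_s: 11.68
tcp_pos: [0.5819, -0.1736, 0.2151]
eef_rot: [[-0.0, 1.0, 0.004], [1.0, 0.0, -0.001], [-0.001, 0.004, -1.0]]
wrist_force: [1.8, -1.0, -0.8]
width: 0.0465
```

{"op": "move_arm", "data": {"deltas": [[0,0,0,0,0,0,0],[0,0,0,0,0,0,0],[0,0,0,0,0,0,0]]}}

```text
time_s: 11.93
tcp_pos: [0.5819, -0.1736, 0.215]
eef_rot: [[-0.0, 1.0, 0.004], [1.0, 0.0, -0.001], [-0.001, 0.004, -1.0]]
wrist_force: [0.4, 1.0, 7.0]
width: 0.047
```

{"op": "move_arm", "data": {"deltas": [[0,0,-0.5,0,0,0,0],[0,0,-1,0,0,0,0],[0,0,-1,0,0,0,0],[0,0,-1,0,0,0,0],[0,0,-1,0,0,0,0]]}}

```text
time_s: 12.35
tcp_pos: [0.5802, -0.1735, 0.3494]
eef_rot: [[-0.0, 1.0, 0.0], [1.0, 0.0, -0.0], [-0.0, 0.0, -1.0]]
wrist_force: [0.7, -0.4, -1.5]
width: 0.0469
```

{"op": "move_arm", "data": {"deltas": [[0.5,-0.1,-0.4,0,0,0,0],[0.9,-0.15,0,0,0,0,0],[0.9,-0.15,0,0,0,0,0],[0.9,-0.15,0,0,0,0,0],[0.9,-0.15,0,0,0,0,0]]}}

```text
time_s: 12.77
tcp_pos: [0.5584, -0.0485, 0.3594]
eef_rot: [[-0.0, 1.0, -0.0], [1.0, 0.0, 0.0], [0.0, -0.0, -1.0]]
wrist_force: [0.2, 0.6, -1.8]
width: 0.0466
```

{"op": "move_arm", "data": {"deltas": [[0.9,-0.16,0,0,0,0,0],[0.9,-0.16,0,0,0,0,0],[0.9,-0.16,0,0,0,0,0],[0.9,-0.16,0,0,0,0,0],[0.9,-0.16,0,0,0,0,0]]}}

```text
time_s: 13.18
tcp_pos: [0.5341, 0.0864, 0.3592]
eef_rot: [[-0.001, 1.0, -0.001], [1.0, 0.001, 0.0], [0.0, -0.001, -1.0]]
wrist_force: [0.6, 0.2, -1.7]
width: 0.0471
```

{"op": "move_arm", "data": {"deltas": [[0.9,-0.16,0,0,0,0,0],[0.9,-0.16,0,0,0,0,0],[0.9,-0.16,0,0,0,0,0],[0.9,-0.16,0,0,0,0,0],[0.9,-0.16,0,0,0,0,0]]}}

```text
time_s: 13.6
tcp_pos: [0.5099, 0.2212, 0.3592]
eef_rot: [[-0.001, 1.0, -0.001], [1.0, 0.001, -0.0], [-0.0, -0.001, -1.0]]
wrist_force: [0.1, 0.0, -1.4]
width: 0.0472
```

{"op": "move_arm", "data": {"deltas": [[0,0,0.8,0,0,0.75,0],[0,0,1,0,0,0.75,0],[0,0,1,0,0,0,0],[0,0,1,0,0,0,0],[0,0,0,0,0,0,0]]}}

```text
time_s: 14.02
tcp_pos: [0.5076, 0.2186, 0.2398]
eef_rot: [[0.148, 0.989, -0.01], [0.989, -0.148, -0.004], [-0.005, -0.009, -1.0]]
wrist_force: [-1.0, -1.0, -1.7]
width: 0.0474
```

```bash
cat >> chk.py <<'E'
cv2.imwrite(f"pics/{tag}_wc.png",cv2.resize(im[130:330,220:430],None,fx=2.9,fy=2.9,interpolation=cv2.INTER_CUBIC))
E
python3 chk.py p1
```

```text
[0.5076 0.2186 0.2398] 81.5
```

View pics/p1_wc.png

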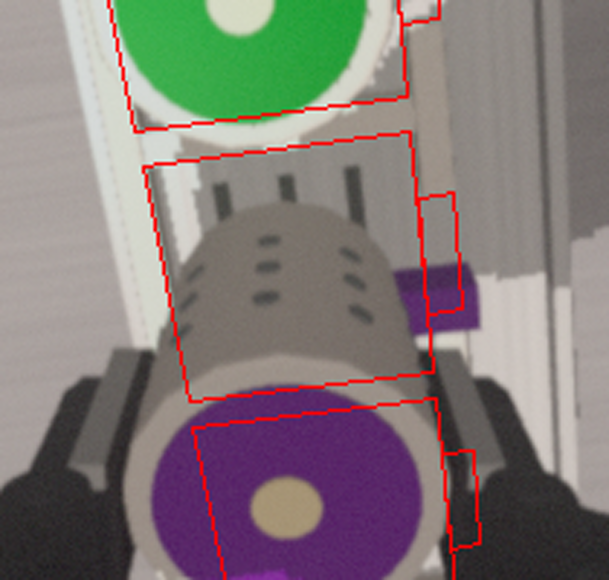

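View pics/p1_scene.png

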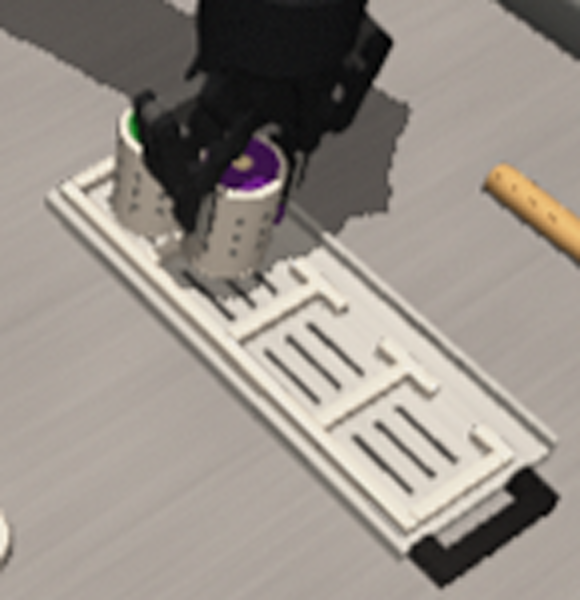

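{"op": "move_arm", "data": {"deltas": [[0,0,0,0,0,0,0],[0,0,0,0,0,0,0]]}}

```text
time_s: 14.33
tcp_pos: [0.5123, 0.2199, 0.2476]
eef_rot: [[0.149, 0.989, 0.004], [0.989, -0.149, 0.002], [0.002, 0.003, -1.0]]
wrist_force: [-0.2, 0.1, -1.0]
width: 0.047
```

{"op": "move_arm", "data": {"deltas": [[0,0,0.3,0,0,0,0],[0,0,0.3,0,0,0,0],[0,0,0.2,0,0,0,0],[0,0,0.1,0,0,0,0],[0,0,0,0,0,0,0]]}}

```text
time_s: 14.75
tcp_pos: [0.5108, 0.2191, 0.2171]
eef_rot: [[0.149, 0.989, -0.002], [0.989, -0.149, -0.001], [-0.001, -0.002, -1.0]]
wrist_force: [0.2, -0.7, -0.3]
width: 0.0469
```

{"op": "move_arm", "data": {"deltas": [[0,0,0.05,0,0,0,0],[0,0,0,0,0,0,0],[0,0,0,0,0,0,0]]}}

```text
time_s: 15.0
tcp_pos: [0.5115, 0.2195, 0.217]
eef_rot: [[0.149, 0.989, 0.0], [0.989, -0.149, 0.0], [0.0, 0.0, -1.0]]
wrist_force: [0.8, 0.2, -0.8]
width: 0.0468
```

{"op": "move_arm", "data": {"deltas": [[0.06,-0.06,0.05,0,0,0,0],[0,0,0.03,0,0,0,0],[0,0,0,0,0,0,0]]}}

```text
time_s: 15.25
tcp_pos: [0.5097, 0.2217, 0.2144]
eef_rot: [[0.149, 0.989, -0.0], [0.989, -0.149, 0.0], [0.0, -0.0, -1.0]]
wrist_force: [-0.6, -0.3, -2.1]
width: 0.0466
```

{"op": "move_arm", "data": {"deltas": [[0,0,0.04,0,0,0,0],[0,0,0,0,0,0,0],[0,0,0,0,0,0,0]]}}

```text
time_s: 15.5
tcp_pos: [0.5099, 0.2214, 0.2133]
eef_rot: [[0.149, 0.989, -0.0], [0.989, -0.149, -0.0], [-0.0, -0.0, -1.0]]
wrist_force: [-0.1, -0.0, -1.1]
width: 0.0467
```

{"op": "move_arm", "data": {"deltas": [[0,0,0.04,0,0,0,0],[0,0,0,0,0,0,0],[0,0,0,0,0,0,0]]}}

```text
time_s: 15.75
tcp_pos: [0.51, 0.2215, 0.213]
eef_rot: [[0.149, 0.989, 0.0], [0.989, -0.149, -0.0], [-0.0, 0.0, -1.0]]
wrist_force: [-2.1, -0.9, 7.2]
width: 0.047
```

Contact is at z 0.213, as expected, so I'll release.

{"op": "move_arm", "data": {"deltas": [[0,0,-0.02,0,0,0,20],[0,0,0,0,0,0,100],[0,0,0,0,0,0,100],[0,0,0,0,0,0,100],[0,0,0,0,0,0,100]]}}

```text
time_s: 16.17
tcp_pos: [0.51, 0.2215, 0.2126]
eef_rot: [[0.149, 0.989, 0.0], [0.989, -0.149, 0.0], [0.0, -0.0, -1.0]]
wrist_force: [0.5, 0.2, 0.0]
width: 0.0857
```

{"op": "move_arm", "data": {"deltas": [[0,0,-0.3,0,0,0,100],[0,0,-0.8,0,0,0,100],[0,0,-1,0,0,0,100],[0,0,-1,0,0,0,100],[0,0,-1,0,0,0,100]]}}

```text
time_s: 16.58
tcp_pos: [0.5097, 0.2214, 0.3375]
eef_rot: [[0.149, 0.989, -0.0], [0.989, -0.149, 0.0], [0.0, -0.0, -1.0]]
wrist_force: [-0.5, 0.0, -0.4]
width: 0.0851
```

{"op": "move_arm", "data": {"deltas": [[0,0,-0.7,0,0,-0.75,100],[0,0,0,0,0,-0.75,100],[0,0,0,0,0,0,100]]}}

```text
time_s: 16.83
tcp_pos: [0.5104, 0.2218, 0.3592]
eef_rot: [[-0.003, 1.0, 0.004], [1.0, 0.003, 0.001], [0.001, 0.004, -1.0]]
wrist_force: [0.1, -0.6, -0.3]
width: 0.085
```

```bash
python3 chk.py p2
```

```text
[0.5104 0.2218 0.3592] 90.2
```

View pics/p2_wc.png

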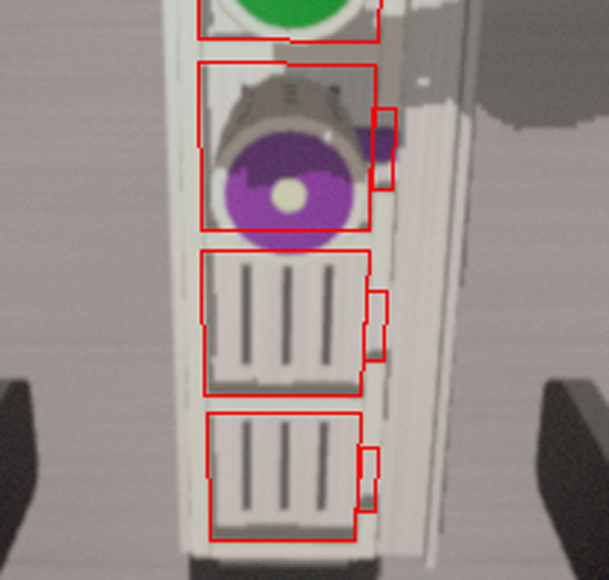

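View pics/p2_scene.png

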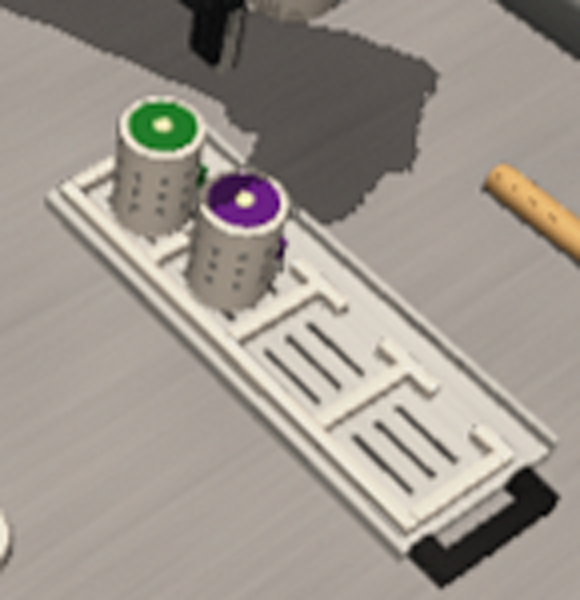

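{"op": "move_arm", "data": {"deltas": [[-0.6,0,0,0,0,0,100],[-1,0,0,0,0,0,100],[-1,0,0,0,0,0,100],[-1,0,0,0,0,0,100],[-1,0,0,0,0,0,100]]}}

```text
time_s: 17.4
tcp_pos: [0.5093, 0.0822, 0.3555]
eef_rot: [[0.001, 1.0, -0.003], [1.0, -0.001, -0.0], [-0.0, -0.003, -1.0]]
wrist_force: [0.8, 0.3, 0.8]
width: 0.0856
```

{"op": "move_arm", "data": {"deltas": [[-1,0,0,0,0,0,100],[-1,0,0,0,0,0,100],[-1,0,0,0,0,0,100],[-1,0,0,0,0,0,100],[-1,0,0,0,0,0,100]]}}

```text
time_s: 17.82
tcp_pos: [0.5093, -0.0679, 0.3557]
eef_rot: [[0.002, 1.0, -0.002], [1.0, -0.002, 0.0], [0.0, -0.002, -1.0]]
wrist_force: [0.1, 0.4, 0.9]
width: 0.0855
```

{"op": "move_arm", "data": {"deltas": [[-1,0,0,0,0,0,100],[-1,0,0,0,0,0,100],[-1,0,0,0,0,0,100],[-0.7,0,0,0,0,0,100],[0,0,0,0,0,0,100]]}}

```text
time_s: 18.23
tcp_pos: [0.5088, -0.1833, 0.3555]
eef_rot: [[0.009, 1.0, -0.002], [1.0, -0.009, -0.002], [-0.002, -0.002, -1.0]]
wrist_force: [-0.2, -0.1, -0.9]
width: 0.0854
```

Next, a gentler descent of 4.9 units.

{"op": "move_arm", "data": {"deltas": [[0,0,0.6,0,0,0,100],[0,0,1,0,0,0,100],[0,0,1,0,0,0,100],[0,0,1,0,0,0,100],[0,0,0.7,0,0,0,100]]}}

```text
time_s: 18.65
tcp_pos: [0.5086, -0.1764, 0.2244]
eef_rot: [[0.001, 1.0, -0.004], [1.0, -0.001, 0.002], [0.002, -0.004, -1.0]]
wrist_force: [-0.1, -0.2, 0.2]
width: 0.0851
```

{"op": "move_arm", "data": {"deltas": [[0,0,0.4,0,0,0,100],[0,0,0.1,0,0,0,100],[0,0,0,0,0,0,100],[0,0,0,0,0,0,100]]}}

```text
time_s: 18.98
tcp_pos: [0.5106, -0.1774, 0.2134]
eef_rot: [[-0.0, 1.0, 0.001], [1.0, 0.0, -0.0], [-0.0, 0.001, -1.0]]
wrist_force: [-0.5, -0.6, 0.8]
width: 0.0854
```

{"op": "move_arm", "data": {"deltas": [[0,-0.05,0.12,0,0,0,100],[0,0,0,0,0,0,0],[0,0,0,0,0,0,0],[0,0,0,0,0,0,0],[0,0,0,0,0,0,0]]}}

```text
time_s: 19.4
tcp_pos: [0.509, -0.1778, 0.21]
eef_rot: [[-0.0, 1.0, 0.002], [1.0, 0.0, -0.001], [-0.001, 0.002, -1.0]]
wrist_force: [-0.9, -0.6, 5.5]
width: 0.0469
```

{"op": "move_arm", "data": {"deltas": [[0,0,0,0,0,0,0],[0,0,0,0,0,0,0],[0,0,0,0,0,0,0]]}}

```text
time_s: 19.65
tcp_pos: [0.509, -0.1777, 0.21]
eef_rot: [[-0.0, 1.0, 0.001], [1.0, 0.0, -0.001], [-0.001, 0.001, -1.0]]
wrist_force: [-1.4, 1.0, 5.1]
width: 0.0465
```

{"op": "move_arm", "data": {"deltas": [[0,0,-0.5,0,0,0,0],[0,0,-1,0,0,0,0],[0,0,-1,0,0,0,0],[0,0,-1,0,0,0,0],[0,0,-1,0,0,0,0]]}}

```text
time_s: 20.07
tcp_pos: [0.5081, -0.1774, 0.3452]
eef_rot: [[-0.0, 1.0, -0.001], [1.0, 0.0, 0.0], [0.0, -0.001, -1.0]]
wrist_force: [0.7, -0.3, -1.0]
width: 0.047
```

{"op": "move_arm", "data": {"deltas": [[0.5,0.1,-0.5,0,0,0,0],[0.9,0.15,0,0,0,0,0],[0.9,0.15,0,0,0,0,0],[0.9,0.15,0,0,0,0,0],[0.9,0.15,0,0,0,0,0]]}}

```text
time_s: 20.48
tcp_pos: [0.5292, -0.0535, 0.3592]
eef_rot: [[0.0, 1.0, -0.0], [1.0, -0.0, -0.0], [-0.0, -0.0, -1.0]]
wrist_force: [0.8, 0.2, -1.0]
width: 0.0471
```

{"op": "move_arm", "data": {"deltas": [[0.95,0.165,0,0,0,0,0],[0.95,0.165,0,0,0,0,0],[0.95,0.165,0,0,0,0,0],[0.95,0.165,0,0,0,0,0],[0.95,0.165,0,0,0,0,0]]}}

```text
time_s: 20.9
tcp_pos: [0.554, 0.0892, 0.3589]
eef_rot: [[-0.0, 1.0, -0.001], [1.0, 0.0, -0.0], [-0.0, -0.001, -1.0]]
wrist_force: [0.1, 0.1, -1.4]
width: 0.0472
```

{"op": "move_arm", "data": {"deltas": [[0.95,0.165,0,0,0,0,0],[0.95,0.165,0,0,0,0,0],[0.95,0.165,0,0,0,0,0],[0.9,0.165,0,0,0,0,0],[0.7,0.165,0,0,0,0,0]]}}

```text
time_s: 21.32
tcp_pos: [0.5784, 0.2242, 0.3588]
eef_rot: [[-0.002, 1.0, -0.001], [1.0, 0.002, 0.001], [0.001, -0.001, -1.0]]
wrist_force: [0.1, -0.5, -1.2]
width: 0.047
```

{"op": "move_arm", "data": {"deltas": [[0,0,0,0,0,-0.9,0],[0,0,0,0,0,-0.9,0],[0,0,0,0,0,-0.9,0],[0,0,0,0,0,-0.9,0],[0,0,0,0,0,-0.9,0]]}}

```text
time_s: 21.73
tcp_pos: [0.5787, 0.2214, 0.3586]
eef_rot: [[-0.439, 0.898, -0.001], [0.898, 0.439, -0.0], [0.0, -0.001, -1.0]]
wrist_force: [-0.6, 0.4, -1.9]
width: 0.0474
```

{"op": "move_arm", "data": {"deltas": [[0,0,0.6,0,0,0,0],[0,0,1,0,0,0,0],[0,0,1,0,0,0,0],[0,0,0.8,0,0,0,0],[0,0,0.4,0,0,0,0]]}}

```text
time_s: 22.15
tcp_pos: [0.5773, 0.2205, 0.2414]
eef_rot: [[-0.435, 0.9, -0.005], [0.9, 0.435, -0.002], [0.0, -0.006, -1.0]]
wrist_force: [-0.7, -0.7, -1.8]
width: 0.0466
```

{"op": "move_arm", "data": {"deltas": [[0,0,0,0,0,0,0],[0,0,0,0,0,0,0]]}}

```text
time_s: 22.32
tcp_pos: [0.5789, 0.2215, 0.2449]
eef_rot: [[-0.435, 0.9, -0.001], [0.9, 0.435, -0.0], [0.0, -0.001, -1.0]]
wrist_force: [0.4, -0.2, -0.8]
width: 0.0467
```

```bash
python3 chk.py r1
```

```text
[0.5789 0.2215 0.2449] 115.8
```

View pics/r1_wc.png

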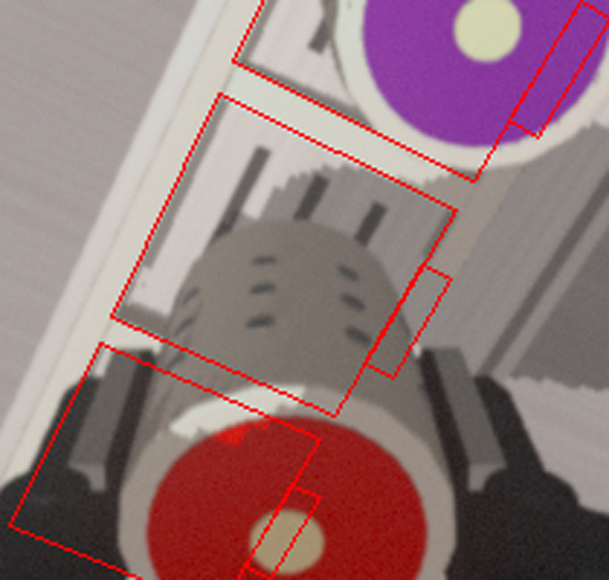

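View pics/r1_scene.png

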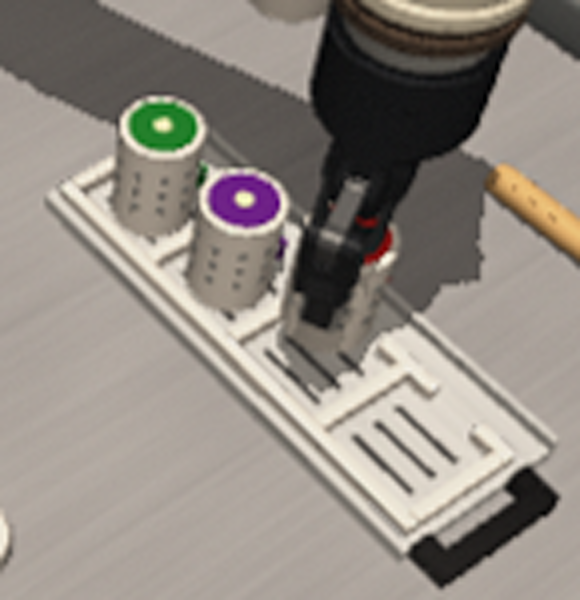

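{"op": "move_arm", "data": {"deltas": [[0,0,0.3,0,0,0,0],[0,0,0.3,0,0,0,0],[0,0,0.25,0,0,0,0],[0,0,0.15,0,0,0,0],[0,0,0.05,0,0,0,0]]}}

```text
time_s: 22.88
tcp_pos: [0.5783, 0.2212, 0.212]
eef_rot: [[-0.435, 0.9, -0.002], [0.9, 0.435, -0.001], [0.0, -0.002, -1.0]]
wrist_force: [-0.5, -0.5, -1.7]
width: 0.047
```

{"op": "move_arm", "data": {"deltas": [[0,0,0.05,0,0,0,0],[0,0,0,0,0,0,0],[0,0,0,0,0,0,0]]}}

```text
time_s: 23.13
tcp_pos: [0.579, 0.2216, 0.2121]
eef_rot: [[-0.435, 0.9, 0.0], [0.9, 0.435, 0.0], [0.0, 0.0, -1.0]]
wrist_force: [0.4, -0.5, -1.2]
width: 0.0468
```

{"op": "move_arm", "data": {"deltas": [[0,0,0.06,0,0,0,0],[0,0,0.04,0,0,0,0],[0,0,0,0,0,0,0],[0,0,0,0,0,0,0]]}}

```text
time_s: 23.47
tcp_pos: [0.5789, 0.2215, 0.2091]
eef_rot: [[-0.435, 0.9, -0.0], [0.9, 0.435, -0.0], [-0.0, -0.0, -1.0]]
wrist_force: [0.4, -0.9, -1.8]
width: 0.047
```

{"op": "move_arm", "data": {"deltas": [[0,0,0.04,0,0,0,0],[0,0,0,0,0,0,0],[0,0,0,0,0,0,0]]}}

```text
time_s: 23.72
tcp_pos: [0.5791, 0.2216, 0.2081]
eef_rot: [[-0.435, 0.9, 0.001], [0.9, 0.435, 0.0], [-0.0, 0.001, -1.0]]
wrist_force: [0.2, 0.0, 0.2]
width: 0.0466
```

{"op": "move_arm", "data": {"deltas": [[0,0,0.02,0,0,0,0],[0,0,0,0,0,0,15],[0,0,0,0,0,0,100],[0,0,0,0,0,0,100],[0,0,0,0,0,0,100]]}}

```text
time_s: 24.13
tcp_pos: [0.5789, 0.2215, 0.2072]
eef_rot: [[-0.435, 0.9, -0.0], [0.9, 0.435, 0.0], [0.0, -0.0, -1.0]]
wrist_force: [0.0, -0.4, -0.6]
width: 0.0807
```

{"op": "move_arm", "data": {"deltas": [[0,0,0,0,0,0,100],[0,0,-0.3,0,0,0,100],[0,0,-0.8,0,0,0,100],[0,0,-1,0,0,0,100],[0,0,-1,0,0,0,100]]}}

```text
time_s: 24.55
tcp_pos: [0.5785, 0.2214, 0.3011]
eef_rot: [[-0.435, 0.9, -0.002], [0.9, 0.435, -0.0], [0.0, -0.002, -1.0]]
wrist_force: [1.1, -0.0, 0.0]
width: 0.0857
```

{"op": "move_arm", "data": {"deltas": [[0,0,-1,0,0,0,100],[0,0,-0.8,0,0,-0.5,100],[0,0,0,0,0,0.5,100]]}}

```text
time_s: 24.8
tcp_pos: [0.5806, 0.2227, 0.3612]
eef_rot: [[-0.438, 0.899, 0.009], [0.899, 0.438, 0.004], [-0.001, 0.01, -1.0]]
wrist_force: [0.9, 0.9, 0.0]
width: 0.0854
```

```bash
python3 chk.py r2
```

```text
[0.5806 0.2227 0.3612] 116.0
```

View pics/r2_wc.png

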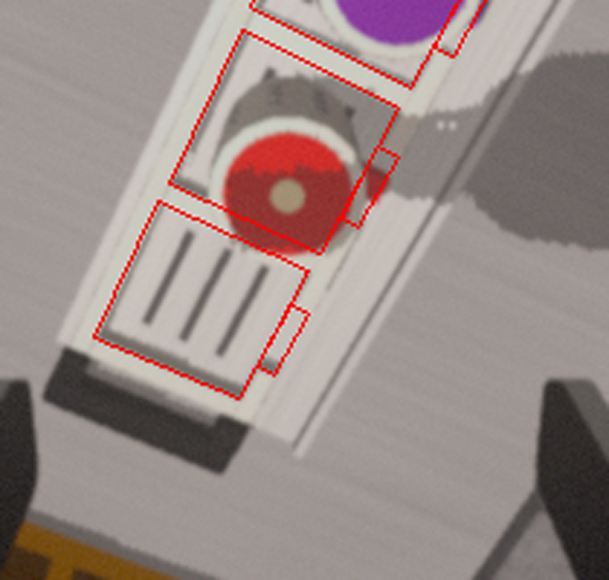

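View pics/r2_scene.png

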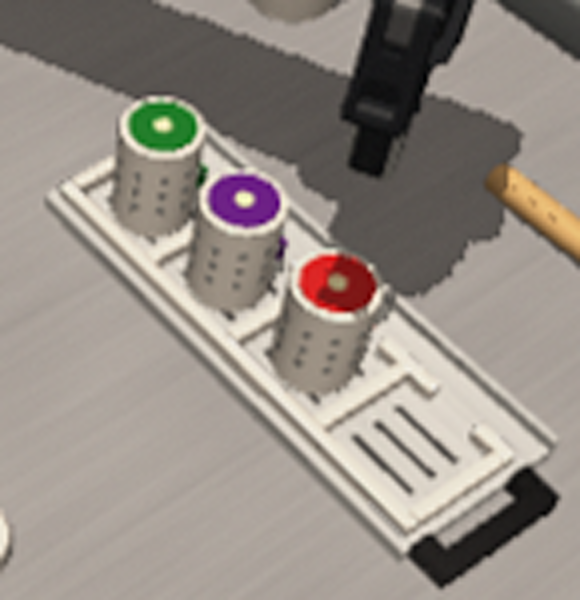

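{"op": "move_arm", "data": {"deltas": [[0,0,0,0,0,0.9,100],[0,0,0,0,0,0.9,100],[0,0,0,0,0,0.9,100],[0,0,0,0,0,0.9,100],[0,0,0,0,0,0.9,100]]}}

```text
time_s: 25.37
tcp_pos: [0.5784, 0.2212, 0.3528]
eef_rot: [[0.003, 1.0, -0.003], [1.0, -0.003, -0.001], [-0.001, -0.003, -1.0]]
wrist_force: [-0.4, 0.5, 0.4]
width: 0.0854
```

{"op": "move_arm", "data": {"deltas": [[-0.5,-0.2,0,0,0,0,100],[-1,-0.35,0,0,0,0,100],[-1,-0.35,0,0,0,0,100],[-1,-0.35,0,0,0,0,100],[-1,-0.35,0,0,0,0,100]]}}

```text
time_s: 25.78
tcp_pos: [0.5296, 0.0852, 0.3529]
eef_rot: [[-0.002, 1.0, -0.003], [1.0, 0.002, -0.0], [-0.0, -0.003, -1.0]]
wrist_force: [0.9, -0.1, -0.3]
width: 0.0856
```

{"op": "move_arm", "data": {"deltas": [[-1,-0.35,0,0,0,0,100],[-1,-0.35,0,0,0,0,100],[-1,-0.35,0,0,0,0,100],[-1,-0.35,0,0,0,0,100],[-1,-0.35,0,0,0,0,100]]}}

```text
time_s: 26.2
tcp_pos: [0.4771, -0.0649, 0.3532]
eef_rot: [[-0.001, 1.0, -0.003], [1.0, 0.001, 0.0], [0.0, -0.003, -1.0]]
wrist_force: [0.6, -0.4, -0.6]
width: 0.0852
```

{"op": "move_arm", "data": {"deltas": [[-1,-0.35,0,0,0,0,100],[-1,-0.35,0,0,0,0,100],[-0.8,-0.3,0,0,0,0,100],[-0.4,-0.2,0,0,0,0,100],[0,0,0,0,0,0,100]]}}

```text
time_s: 26.62
tcp_pos: [0.4403, -0.1628, 0.3531]
eef_rot: [[0.005, 1.0, -0.003], [1.0, -0.005, -0.0], [-0.0, -0.003, -1.0]]
wrist_force: [-0.1, -0.0, -0.8]
width: 0.0852
```

{"op": "move_arm", "data": {"deltas": [[-0.37,-0.05,0.4,0,0,0,100],[0,0,0.9,0,0,0,100],[0,0,1,0,0,0,100],[0,0,1,0,0,0,100],[0,0,0.6,0,0,0,100]]}}

```text
time_s: 27.03
tcp_pos: [0.4399, -0.1691, 0.2341]
eef_rot: [[-0.002, 1.0, -0.004], [1.0, 0.002, 0.002], [0.002, -0.004, -1.0]]
wrist_force: [-0.3, 0.9, 0.4]
width: 0.085
```

{"op": "move_arm", "data": {"deltas": [[0,0,0.4,0,0,0,100],[0,0,0.2,0,0,0,100],[0,0,0,0,0,0,100],[0,0,0,0,0,0,100]]}}

```text
time_s: 27.37
tcp_pos: [0.4412, -0.17, 0.2191]
eef_rot: [[-0.001, 1.0, -0.001], [1.0, 0.001, 0.001], [0.001, -0.001, -1.0]]
wrist_force: [0.3, 0.1, 0.6]
width: 0.0854
```

{"op": "move_arm", "data": {"deltas": [[-0.12,-0.07,0.2,0,0,0,100],[0,0,0.1,0,0,0,100],[0,0,0,0,0,0,0],[0,0,0,0,0,0,0],[0,0,0,0,0,0,0]]}}

```text
time_s: 27.78
tcp_pos: [0.439, -0.1744, 0.2106]
eef_rot: [[-0.0, 1.0, 0.001], [1.0, 0.0, -0.0], [-0.0, 0.001, -1.0]]
wrist_force: [0.3, -0.8, -0.8]
width: 0.0517
```

{"op": "move_arm", "data": {"deltas": [[0,0,0,0,0,0,0],[0,0,0,0,0,0,0],[0,0,0,0,0,0,0],[0,0,0,0,0,0,0]]}}

```text
time_s: 28.12
tcp_pos: [0.4392, -0.1744, 0.2109]
eef_rot: [[-0.0, 1.0, 0.001], [1.0, 0.0, -0.0], [-0.0, 0.001, -1.0]]
wrist_force: [-1.5, 0.4, 5.9]
width: 0.0468
```

{"op": "move_arm", "data": {"deltas": [[0,0,-0.5,0,0,0,0],[0,0,-1,0,0,0,0],[0,0,-1,0,0,0,0],[0,0,-1,0,0,0,0],[0,0,-1,0,0,0,0]]}}

```text
time_s: 28.53
tcp_pos: [0.4384, -0.174, 0.3463]
eef_rot: [[-0.0, 1.0, -0.001], [1.0, 0.0, 0.0], [0.0, -0.001, -1.0]]
wrist_force: [1.2, -1.7, -2.3]
width: 0.0466
```

{"op": "move_arm", "data": {"deltas": [[0.5,0.27,-0.5,0,0,0,0],[0.9,0.48,0,0,0,0,0],[0.9,0.48,0,0,0,0,0],[0.9,0.48,0,0,0,0,0],[0.9,0.48,0,0,0,0,0]]}}

```text
time_s: 28.95
tcp_pos: [0.5047, -0.05, 0.3603]
eef_rot: [[0.0, 1.0, -0.0], [1.0, -0.0, -0.0], [-0.0, -0.0, -1.0]]
wrist_force: [1.7, 0.0, -1.8]
width: 0.0471
```

{"op": "move_arm", "data": {"deltas": [[0.95,0.5,0,0,0,0,0],[0.95,0.5,0,0,0,0,0],[0.95,0.5,0,0,0,0,0],[0.95,0.5,0,0,0,0,0],[0.95,0.5,0,0,0,0,0]]}}

```text
time_s: 29.37
tcp_pos: [0.5797, 0.0927, 0.3598]
eef_rot: [[-0.0, 1.0, -0.001], [1.0, 0.0, -0.0], [-0.0, -0.001, -1.0]]
wrist_force: [1.0, -1.0, -1.9]
width: 0.0466
```

{"op": "move_arm", "data": {"deltas": [[0.95,0.5,0,0,0,0,0],[0.95,0.5,0,0,0,0,0],[0.95,0.5,0,0,0,0,0],[0.9,0.5,0,0,0,0,0],[0.55,0.33,0,0,0,0,0]]}}

```text
time_s: 29.78
tcp_pos: [0.6495, 0.2242, 0.3595]
eef_rot: [[-0.003, 1.0, -0.001], [1.0, 0.003, 0.002], [0.002, -0.001, -1.0]]
wrist_force: [0.9, 0.2, -0.4]
width: 0.0468
```

{"op": "move_arm", "data": {"deltas": [[0,0,0,0,0,-0.9,0],[0,0,0,0,0,-1,0],[0,0,0,0,0,-1,0],[0,0,0,0,0,-1,0],[0,0,0,0,0,-0.9,0]]}}

```text
time_s: 30.2
tcp_pos: [0.6491, 0.2202, 0.3593]
eef_rot: [[-0.467, 0.884, -0.002], [0.884, 0.467, -0.001], [0.0, -0.002, -1.0]]
wrist_force: [-0.2, -0.2, -1.1]
width: 0.047
```

{"op": "move_arm", "data": {"deltas": [[0,0,0.6,0,0,0,0],[0,0,1,0,0,0,0],[0,0,1,0,0,0,0],[0,0,0.8,0,0,0,0],[0,0,0.4,0,0,0,0]]}}

```text
time_s: 30.62
tcp_pos: [0.6476, 0.2193, 0.2417]
eef_rot: [[-0.462, 0.887, -0.006], [0.887, 0.462, -0.002], [0.001, -0.007, -1.0]]
wrist_force: [-1.8, -0.8, -1.8]
width: 0.0467
```

{"op": "move_arm", "data": {"deltas": [[0,0,0,0,0,0,0],[0,0,0,0,0,0,0]]}}

```text
time_s: 30.78
tcp_pos: [0.6493, 0.2204, 0.2459]
eef_rot: [[-0.462, 0.887, -0.001], [0.887, 0.462, -0.0], [0.0, -0.001, -1.0]]
wrist_force: [-0.3, 0.4, -1.5]
width: 0.0467
```

```bash
python3 chk.py b1
```

```text
[0.6493 0.2204 0.2459] 117.5
```

View pics/b1_wc.png

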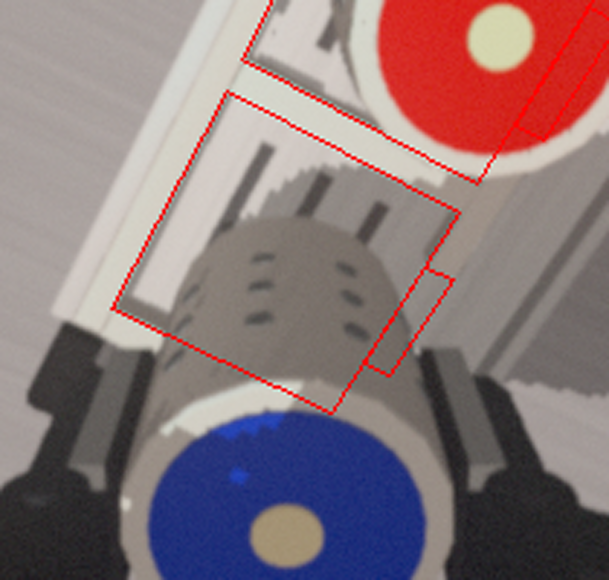

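View pics/b1_scene.png

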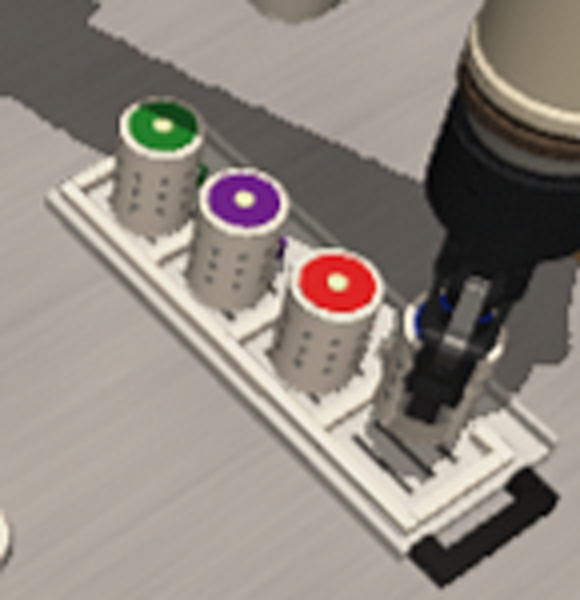

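Everything lines up, and blue is over the pocket nearest the handle. I'll lower it to about 0.209.

{"op": "move_arm", "data": {"deltas": [[0,0,0.3,0,0,0,0],[0,0,0.3,0,0,0,0],[0,0,0.25,0,0,0,0],[0,0,0.15,0,0,0,0],[0,0,0.05,0,0,0,0]]}}

```text
time_s: 31.35
tcp_pos: [0.6487, 0.22, 0.213]
eef_rot: [[-0.462, 0.887, -0.002], [0.887, 0.462, -0.001], [0.0, -0.003, -1.0]]
wrist_force: [-0.8, -0.5, -2.2]
width: 0.0471
```

{"op": "move_arm", "data": {"deltas": [[0,0,0.06,0,0,0,0],[0,0,0,0,0,0,0],[0,0,0,0,0,0,0]]}}

```text
time_s: 31.6
tcp_pos: [0.6495, 0.2204, 0.2131]
eef_rot: [[-0.462, 0.887, 0.0], [0.887, 0.462, 0.0], [0.0, 0.0, -1.0]]
wrist_force: [0.1, -0.4, -1.1]
width: 0.0468
```

{"op": "move_arm", "data": {"deltas": [[0,0,0.04,0,0,0,0],[0,0,0,0,0,0,0],[0,0,0,0,0,0,0]]}}

```text
time_s: 31.85
tcp_pos: [0.6495, 0.2203, 0.212]
eef_rot: [[-0.462, 0.887, 0.0], [0.887, 0.462, 0.0], [-0.0, 0.0, -1.0]]
wrist_force: [0.4, 0.1, -2.8]
width: 0.0469
```

{"op": "move_arm", "data": {"deltas": [[0,0,0.06,0,0,0,0],[0,0,0,0,0,0,0],[0,0,0,0,0,0,0]]}}

```text
time_s: 32.1
tcp_pos: [0.6494, 0.2203, 0.2099]
eef_rot: [[-0.462, 0.887, -0.0], [0.887, 0.462, -0.0], [0.0, -0.0, -1.0]]
wrist_force: [-0.1, -0.6, -1.5]
width: 0.0467
```

{"op": "move_arm", "data": {"deltas": [[0,0,0.04,0,0,0,0],[0,0,0,0,0,0,0],[0,0,0,0,0,0,0]]}}

```text
time_s: 32.35
tcp_pos: [0.6495, 0.2204, 0.209]
eef_rot: [[-0.462, 0.887, 0.0], [0.887, 0.462, 0.0], [-0.0, 0.0, -1.0]]
wrist_force: [0.0, 0.2, 0.3]
width: 0.0471
```

Contact is at z 0.209, as expected. I'll release and retreat.

{"op": "move_arm", "data": {"deltas": [[0,0,0.02,0,0,0,0],[0,0,0,0,0,0,15],[0,0,0,0,0,0,100],[0,0,0,0,0,0,100],[0,0,0,0,0,0,100]]}}

```text
time_s: 32.77
tcp_pos: [0.6495, 0.2203, 0.2081]
eef_rot: [[-0.462, 0.887, 0.0], [0.887, 0.462, 0.0], [0.0, 0.0, -1.0]]
wrist_force: [0.7, 0.3, -0.3]
width: 0.0807
```

{"op": "move_arm", "data": {"deltas": [[0,0,0,0,0,0,100],[0,0,-0.3,0,0,0,100],[0,0,-0.8,0,0,0,100],[0,0,-1,0,0,0,100],[0,0,-1,0,0,0,100]]}}

```text
time_s: 33.18
tcp_pos: [0.649, 0.2202, 0.302]
eef_rot: [[-0.462, 0.887, -0.002], [0.887, 0.462, -0.0], [0.0, -0.002, -1.0]]
wrist_force: [0.6, 0.8, 0.6]
width: 0.0853
```

{"op": "move_arm", "data": {"deltas": [[0,0,-1,0,0,0,100],[0,0,-1,0,0,0,100],[0,-0.5,-0.8,0,0,0,100],[0,-0.4,-0.3,0,0,0,100],[0,0,0,0,0,0,100]]}}

```text
time_s: 33.6
tcp_pos: [0.625, 0.2077, 0.3987]
eef_rot: [[-0.462, 0.887, 0.005], [0.887, 0.462, 0.001], [-0.002, 0.005, -1.0]]
wrist_force: [-0.2, -0.3, -0.2]
width: 0.0856
```

```bash
python3 chk.py b2
```

```text
[0.625  0.2077 0.3987] 117.5
```

View pics/b2_wrist.png

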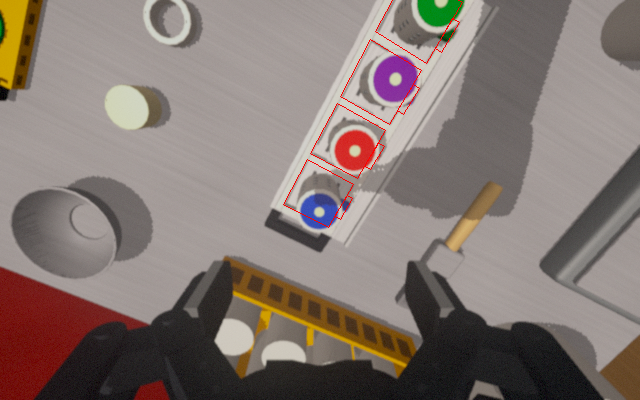

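View pics/b2_scene.png

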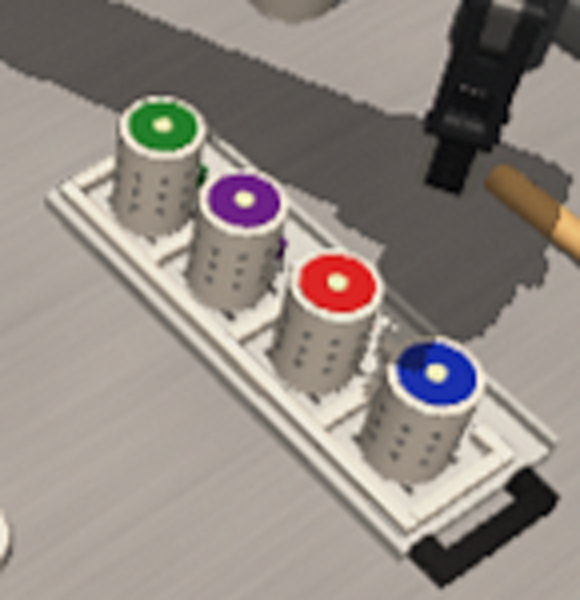

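View pics/b2_side.png

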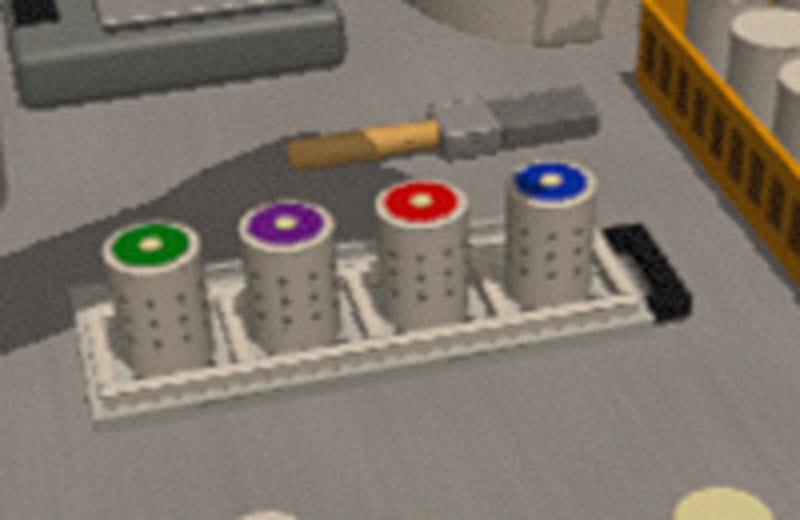

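All four stand upright. Before handing in, I'll check their top heights by triangulation and zoom in on the spouts.

```bash
python3 - <<'E'
from h import *
from bench import robot
import pickle;sc,si=pickle.load(open("cams.pkl","rb"))
f=lambda u,v,x,y:((u+.5)/4-.5+x,(v+.5)/4-.5+y)
for n,a,b in(("green",(162,125),(150,243)),("purple",(244,199),(286,223)),("red",(338,282),(421,200)),("blue",(437,373),(551,180))):
    X=tri((sc,si),(f(*a,330,85),f(*b,190,60)));d=X[:2]-[.5445,.2213];c,s=np.cos(-.012),np.sin(-.012);print(n,X.round(4),"board",(c*d[0]+s*d[1]).round(4),(-s*d[0]+c*d[1]).round(4))
w=robot.snapshot("wrist")["img"][0:250,270:500];cv2.imwrite("pics/b3.png",cv2.resize(w[:,:],None,fx=2.4,fy=2.4,interpolation=cv2.INTER_CUBIC))
w2=robot.snapshot("wrist")["img"][95:230,280:400];cv2.imwrite("pics/b4.png",cv2.resize(w2,None,fx=4.4,fy=4.4,interpolation=cv2.INTER_CUBIC))
E
```

```text
green [0.44   0.2222 0.0775] board -0.1045 -0.0004
purple [0.5081 0.2216 0.0767] board -0.0364 -0.0002
red [0.5791 0.2219 0.0765] board 0.0346 0.001
blue [0.6496 0.2206 0.0763] board 0.1051 0.0005
```

View pics/b3.png

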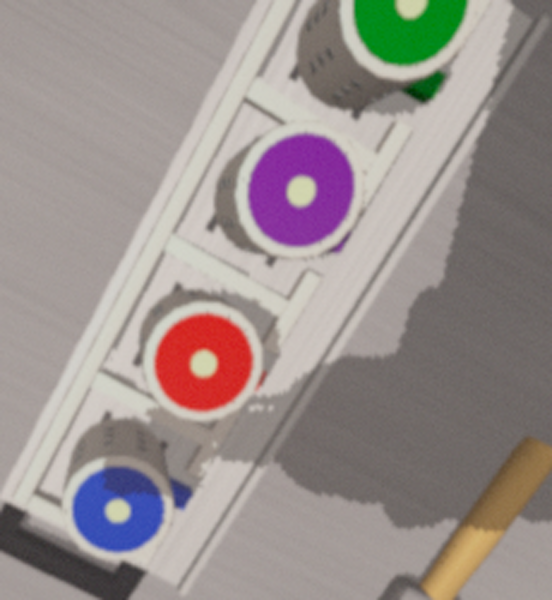

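View pics/b4.png

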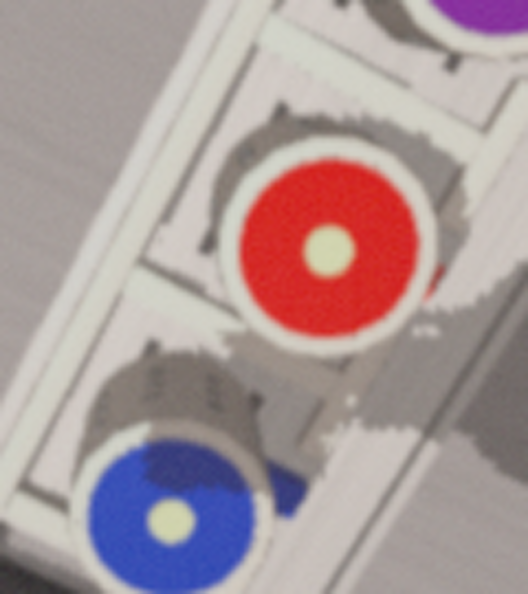

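```bash
python3 -c "
from bench import robot
print(robot.finish_job())"
```

```text
the job is handed in; nothing more can be done
None
```

I moved all four moulds into the draining board in reverse order and handed the job in at about 34 s. Green is in the pocket farthest from the board's handle, then purple, then red, and blue is nearest the handle. I turned each mould so its spout points through its pocket's gap, lowered it until it touched the pocket floor, and released it.

**Last checks that passed:**
- **Position:** Triangulation put each mould within 1.5 mm of its pocket centre.
- **Height:** The tops measured 76.3 to 77.5 mm, against the 76 mm expected for standing flat.
- **Spouts:** In the pictures, all four spouts sit in their gaps.
- **Clearance:** The gripper is open and well above the moulds, touching nothing.

**What disagreed or is less certain:**
- **Board position:** My first fit of the board, from the scene and side cameras, was off by about 4 mm against the wrist view. I corrected it before placing the first mould, and later overlays matched.
- **Red and purple spouts:** These are partly hidden in the final pictures. I saw both clearly in their gaps right after placing them.
- **Arm wobble:** The arm rocked a few millimetres after quick stops, and I let it settle before each release.

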